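# Free the stuck hinge block of a cake turntable

## Robot

A 6-joint arm with a two-finger parallel gripper is mounted at the origin on the work surface. World frame = base frame: x ahead of the robot, y to its left, z up, the work surface at z = 0. Lengths are in m, angles in rad, forces in N, time in s.
With the tool pointing down it reaches from about 0.25 to 0.725 m from the base axis. Payload 4 kg.
Tool frame: the origin (TCP) lies midway between the tips of the shut fingers; the grasp point (between the pads) lies 19 mm behind it; z points along the fingers, y is the line along which they close (so a half turn about z gives the same grasp; the last joint's range is limited). The gripper opens to 85 mm and grips with 20 to 120 N. Pads are 22 mm wide; open, the fingers measure 114 mm over their backs; the gripper's body (76 mm by 85 mm) begins 54 mm behind the grasp point. The pads swing forward as they close: fully open they stand 13 mm farther back than shut.
Start: joints at [1.186, 0.241, 0.005, 1.335, 0, 1.571], TCP at [0.188, 0.463, 0.199] pointing down, gripper open.
Joint ranges: [-2.72, 2.72], [-1.05, 1.87], [-1.09, 1.28], [-1.99, 2.15], [-1.42, 1.44], [-3.14, 3.14]. Speed limits (rad/s): [2.79, 2.79, 3.14, 3.14, 3.14, 3.14].

## Interface

Orientations are given as a unit quaternion [x, y, z, w].
In Python, from workcell import bot gives the robot as it stands. The module is installed in compiled form; this text tells all that it offers.
- The arm moves only by the tool jog_arm, never from a script. Its argument "deltas" is a list of rows, each an object with "fingers": the opening, from 0 (shut) to 1 (fully open); "delta_pos": the shift along the tool's x, y, z normalised to -1 to 1, where 1 is 300 mm, a list of three; "yaw": the turn about the tool's z normalised to -1 to 1, where 1 is pi/4 rad. A call has 1 to 12 rows; each row is the pose to reach, as a shift and turn from the pose commanded when the call began, along the tool's axes at that moment; what a row does not reach only later rows make up. A row lasts 1/10 s, in which the tool goes at most 50 mm and 8.59 degrees, less where a joint would pass 70% of its speed; a pose out of reach is approached as far as the arm can. A call with a number of a shift or a turn outside -1 to 1 is refused whole. A call with a gripper value outside its range is refused whole. The fingers move at their own pace and stop on an object; the grip force is fixed at half the most. Time passes only in rows, so rows that repeat a pose let the fingers close. It gives the time, the measured TCP pose, the force, the opening and the grip force at its end, in the units of the state.
- bot.get_obs(): the state, without advancing time (a new reading comes with each control period).
- bot.camera(name): name is "scene" or "top" or "wrist"; returns a dict with "image" (420x560x3 uint8, red, green, blue), "range_z" (420x560 float32, m along the optical axis (not along the pixel's ray), 0 where there is no reading), "fx", "fy", "cx", "cy" (pixels), "rvec" (rotation vector, rad) and "tvec" (3), from world to camera coordinates, as OpenCV has them. Camera axes: x right, y down, z forward; pixel columns grow to the right and rows downward; lengths in m; the calibration is good to about 2 mm. A picture is of the moment at which its call begins.
- bot.job_done(): hands the job in; it is judged then, once.
The state is a dict: "clock": time; "joint_pos": joint angles; "joint_vel": joint speeds; "tau": joint torques, N m; "eef_pos": TCP position; "tool_rot": TCP orientation; "ft_force": force on the tool from outside, world axes, zero at the start; "ft_torque": the same for the moment, N m; "grip_width": finger opening in m; "grasp_force": force on a finger pad.
Only numpy, scipy, OpenCV 4.12 (cv2) and the standard library are available. Lean on these libraries where they do the work, as an engineer would, in place of code of your own. Each camera call takes 0.05 s, during which the arm holds its last target. There are 200 camera calls.

## Task

The tilting cake turntable's base is being stripped for washing: draw the black-knobbed retaining pin out of its fork and lay it in the two-notched rest on the base's side, and let it go there. The hinge block is stuck tight in the fork, so grip its square tang and rock it to and fro (the way the fork lets it swing) again and again, easing it upwards until it frees; do not lift, tip or drag the base, and leave the things around it alone. Finish holding the block in the gripper, upright, still and just clear above the fork: do not put it down.

Things in the scene. Friction and masses are not known exactly. Their poses are not given: they have to be found in the camera images.
- base: Loose dark grey cast base, 3.6 kg, standing on the table by its weight alone. Origin: centre of its underside, z up. Round foot 190 mm across, 16 mm high, with a 140 mm step to 22 mm. On it an upright fork: two cheeks, each 40 mm wide (x), 10 mm thick, 22 to 74 mm high, at y = -24..-14 and 14..24 mm; open towards +x and -x. Beside it, at +x, the pin rest (see notch).
- fork_top (a point): Centre of the fork between the cheek tops, 74 mm above the table; axes as the base's.
- bore (a point): Centre of the 9.5 mm square cross bore, which runs along base y through both cheeks; 56.5 mm above the table.
- pads (a point): Midway between two white 12 x 12 mm pads low in the fork, 32 mm above the table, that clamp the block's foot (one sprung, 45 N). A straight pull needs 48 to 62 N and lifts the base (35 N) instead. The block can swing about this point about base y, top to +x and -x, 0.2 rad each way; as it swings it slides up easily, about 1.5 mm a swing. It is free of the pads once raised 16 mm.
- notch (a point): Where the pin's origin lies when parked: at (58, 21, 50) mm in the base's frame, pin along base y, knob towards +y; up to 12 mm off along the pin is fine. The rest is two lugs, 26 mm wide (x), 8 mm thick, 60 mm high, at base x = 58, y = -8 and y = 50 mm, each with an open-topped notch 12 mm wide, floor 46 mm up.
- block: Bare aluminium hinge block, 220 g, upright in the fork. Origin: centre of its underside, 22 mm above the table when seated, axes as the base's. 90 mm tall, 24 mm thick (y). Foot 22 mm wide (x) to 29 mm up; 30 mm wide to 54 mm up, with an 11 x 13 mm hole along y for the pin; then a square tang 24 mm (x) x 22 mm (y) up to 90 mm, standing above the fork.
- tang (a point): Point in the tang to grip, 82 mm above the block's underside, 8 mm below its top. Pinch firmly (50 N) from above along the block's x, so that tilting the tool swings the block.
- pin: Retaining pin, 45 g, level along its own y. Origin on its axis; steel shank 8 mm in diameter from y = -36 to 44 mm, loose in the bore, then a black plastic knob 18 mm in diameter from y = 44 to 68 mm. At the start its origin is about midway between the cheeks, knob at base +y; the tip leaves the bore after 60 to 66 mm of travel along base +y.
- knob (a point): Middle of the pin's black knob, on the axis, 56 mm from the pin's origin; pinch from above, across the pin.
- icing_bottle: Bystander: standing red squeeze bottle, 48 mm in diameter, 130 mm tall; origin centre of its underside. Leave alone.
- colour_jar: Bystander: standing blue and white jar, 64 mm in diameter, 70 mm tall; origin centre of its underside. Leave alone.
- spatula: Bystander: spatula 240 mm long lying on the table beyond the base; origin near its middle. Leave alone.

How it is judged:
On the way, in this order (a step that is already met when the one before it is completed fails the run):
1. the pin lies in both notches of the rest, let go, with the block still in the fork (x of pin in the frame of base between 0.052 and 0.064 m and y of pin in the frame of base between 0 and 0.034 m and z of pin in the frame of base between 0.044 and 0.056 m and angle between the y axis of pin and the y axis of base, either way round below 0.15 rad and z of block in the frame of base below 0.045 m and contact force between the fingers and pin below 0.1 N and linear speed of pin below 0.03 m/s), for 0.3 s.
2. the block, still in the fork, is swung to the +x side (tang 6 mm or more over) (z of block in the frame of base below 0.045 m and x of tang in the frame of base above 0.006 m), for 0.02 s.
3. then swung to the -x side as far (z of block in the frame of base below 0.045 m and x of tang in the frame of base below -0.006 m), for 0.02 s.
At the end, for the whole second after the job is handed in: Block held by the fingers only, still, within 15 degrees of upright, underside 3 to 50 mm above the fork top and within 35 mm of its centre, touching neither base nor pin; pin let go in both notches (6 mm across, 13 mm along, 8 degrees); base flat on the table (z of block in the frame of base between 0.077 and 0.124 m and horizontal distance between block and fork_top below 0.035 m and angle between block's own z axis and vertical below 0.26 rad and contact force between the fingers and block above 1 N and contact force between block and base below 0.1 N and contact force between each of block, the fingers and pin below 0.1 N and linear speed of block below 0.02 m/s and x of pin in the frame of base between 0.052 and 0.064 m and y of pin in the frame of base between 0 and 0.034 m and z of pin in the frame of base between 0.044 and 0.056 m and angle between the y axis of pin and the y axis of base, either way round below 0.15 rad and height (world z) of base below 0.003 m and angle between base's own z axis and vertical below 0.03 rad); the arm keeps its last pose, push and grip.
It fails at once if the base is lifted 5 mm off the table (height (world z) of base above 0.005 m).
It fails at once if the base is tipped by more than 5 degrees (angle between base's own z axis and vertical above 0.087 rad).
It fails at once if the base is dragged more than 30 mm (distance of base from where it was at the start of the episode above 0.03 m).
It fails at once if the bottle, jar or spatula is pushed more than 25 mm or knocked over (distance of any of icing_bottle, colour_jar, spatula from where it was at the start of the episode above 0.025 m).
It also fails if it takes over 70 s, if anything falls off the work surface, if the arm or the gripper's body presses on something with over 40 N, if the wrist force passes 120 N, or if a joint passes its speed limit or range.

## Working session

There is one attempt and no reset: what is moved stays moved. The work goes in short steps, Python scripts to look and compute and a tool call to move; the robot and the scene stay as the last step left them, time stands still between calls to the robot, and variables do not carry over. Pictures are saved under pics/ and viewed, at most 10 in all, crops included, and the job is handed in when it is done.

Besides the shell and the picture viewer there is one more tool, called after "Emit:" as name(argument=value, ...) on one line, values as JSON. jog_arm: Moves the arm, as the interface text tells. Scaled input: -1 to 1 covers 300 mm each way for a shift and pi/4 rad each way for a turn. Its arguments: {"type":"object","properties":{"deltas":{"type":"array","items":{"type":"object","properties":{"fingers":{"type":"number"},"delta_pos":{"type":"array","items":{"type":"number"}},"yaw":{"type":"number"}}}}},"required":["deltas"]}

```bash
mkdir -p pics
cat > h.py <<'E'
import numpy as np, cv2
from workcell import bot
def cam(n):
    c=bot.camera(n); R,_=cv2.Rodrigues(np.array(c['rvec'],float)); t=np.array(c['tvec'],float).ravel()
    v,u=np.mgrid[:420,:560]; z=c['range_z']
    P=np.stack([(u-c['cx'])/c['fx']*z,(v-c['cy'])/c['fy']*z,z],-1)
    W=(P-t)@R; W[z==0]=np.nan
    return c,W
def save(n,im): cv2.imwrite('pics/'+n,cv2.cvtColor(im,cv2.COLOR_RGB2BGR))
E
python3 - <<'E'
from h import *
o=bot.get_obs();print(o)
for n in('scene','top'):
    c,W=cam(n);save(n+'0.png',c['image']);np.savez(n+'0.npz',im=c['image'],W=W)
    print(c['fx'],c['tvec'])
E
```

```text
{'clock': 0.0, 'joint_pos': array([ 1.18604909e+00,  2.41417515e-01,  3.69461031e-03,  1.33521824e+00,
       -1.59678362e-05,  1.57082621e+00]), 'joint_vel': array([-2.01969665e-05, -1.84235629e-04, -6.16458044e-04,  1.65533970e-04,
       -3.51671598e-04,  4.19424149e-04]), 'tau': array([-1.00186902e-03, -3.72318363e+01,  2.52405703e+01,  1.70407339e-02,
        1.43113207e-04, -1.17885882e-06]), 'eef_pos': array([0.1873958 , 0.46277391, 0.19809949]), 'tool_rot': array([ 1.91203815e-01,  9.81549770e-01, -1.05415395e-03, -1.97180329e-04]), 'ft_force': array([ 0.55507341,  0.30220101, -0.56988079]), 'ft_torque': array([0.02176044, 0.01961146, 0.01004681]), 'grasp_force': 0.0, 'grip_width': 0.08545236946395803}
405.6154010371738 [ 0.30595949 -0.23305445  1.45020783]
389.8731026600265 [-0.01252381  0.59578109  1.27166093]
```

View pics/top0.png

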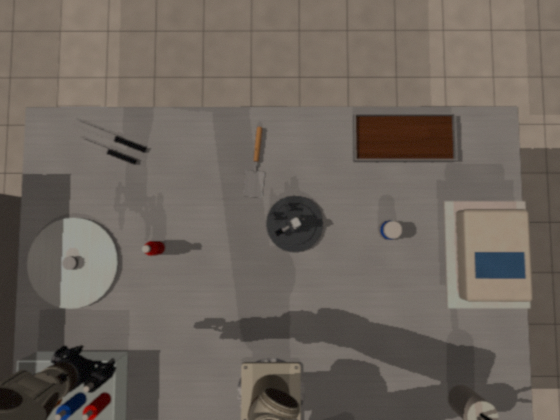

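View pics/scene0.png

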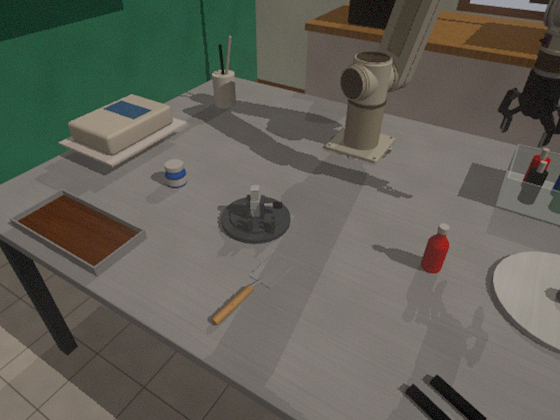

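Top: the base is at about (295,223), with the block at (295,222), the knob at (280,232), and the lugs up the image from the fork. The jar is at (391,230), the bottle at (153,248) and the spatula at (257,150). Scene: the block is at (255,198).

Run:
```python
from h import *
d=np.load('top0.npz');W=d['W'];im=d['im'].astype(int)
print(W[223,295],W[222,290])
c0=W[223,295]
r=np.hypot(W[...,0]-c0[0],W[...,1]-c0[1])
f=(r<.14)&(W[...,2]>.008)
p=W[f][:,:2].astype(np.float32);print('foot',cv2.minEnclosingCircle(p),p.mean(0))
for a,b in((.03,.054),(.054,.066),(.066,.09),(.1,.12)):
    m=(r<.14)&(W[...,2]>a)&(W[...,2]<b); q=W[m]; print(a,b,len(q)); 
    if len(q)<60:
        for (v,u),x in zip(np.argwhere(m),q): print(u,v,np.round(x*1000).astype(int),im[v,u])
s=d['im'][180:265,250:340];save('topc.png',cv2.resize(s,None,fx=7,fy=7,interpolation=cv2.INTER_CUBIC))
c=np.load('scene0.npz')['im'][170:250,210:300];save('scc.png',cv2.resize(c,None,fx=7,fy=7,interpolation=cv2.INTER_CUBIC))
```

```text
[ 0.54695556 -0.07680983  0.11254274] [ 0.55408298 -0.06486662  0.0177145 ]
foot ((0.5478082299232483, -0.07239499688148499), 0.13362440466880798) [ 0.5482249  -0.07969444]
0.03 0.054 29
286 205 [609 -51  35] [40 41 39]
287 205 [608 -54  46] [39 39 38]
288 205 [609 -58  42] [40 39 40]
289 205 [608 -61  45] [33 31 34]
287 206 [605 -54  47] [44 43 43]
288 206 [605 -57  46] [44 43 42]
289 206 [605 -60  52] [40 38 40]
288 207 [601 -57  51] [45 46 45]
289 207 [602 -61  42] [42 41 41]
290 207 [602 -64  47] [37 36 35]
288 208 [599 -57  44] [45 45 43]
289 210 [592 -61  45] [39 40 38]
273 213 [582  -9  45] [36 35 33]
271 214 [579  -2  46] [45 43 43]
272 214 [579  -5  43] [46 46 45]
273 214 [579  -9  46] [39 40 40]
272 215 [576  -5  43] [50 49 48]
273 215 [576  -9  43] [41 42 42]
274 215 [575 -12  48] [37 35 34]
272 216 [573  -5  41] [50 48 49]
273 216 [572  -9  45] [50 48 46]
274 216 [572 -12  49] [42 40 40]
296 216 [573 -84  42] [54 52 51]
274 219 [563 -12  39] [41 40 40]
286 222 [553 -51  50] [47 47 46]
287 224 [546 -54  45] [49 47 47]
293 227 [537 -73  47] [99 94 89]
291 231 [524 -67  51] 
[... 1398 characters left out ...]
0] [107 105 102]
293 224 [544 -71 111] [139 132 124]
294 224 [544 -74 112] [150 143 134]
295 224 [544 -77 111] [151 144 136]
296 224 [544 -80 108] [150 144 135]
297 224 [544 -83 110] [150 143 137]
298 224 [544 -86 108] [147 142 135]
299 224 [544 -89 110] [134 130 123]
300 224 [544 -92 111] [105 101  98]
294 225 [541 -74 109] [144 138 133]
295 225 [541 -77 108] [147 140 133]
296 225 [541 -80 111] [147 141 132]
297 225 [541 -83 112] [140 136 129]
298 225 [541 -86 112] [126 122 116]
299 225 [541 -89 113] [109 105  99]
294 226 [538 -74 106] [132 126 120]
295 226 [538 -77 107] [135 129 122]
296 226 [538 -80 112] [127 121 115]
297 226 [538 -83 108] [111 109 101]
295 227 [535 -77 110] [110 106 101]
```

View pics/topc.png

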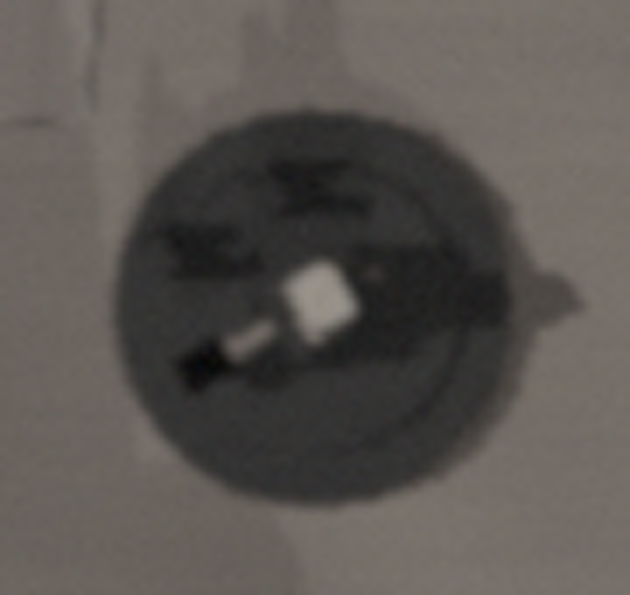

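The crop shows the tang at (322,300), the black knob at (205,365) and the lugs at about (310,185) and (210,250). That puts base yaw near 29°. Next I'll go over it and look with the wrist camera.

Emit:
jog_arm(deltas=[{"delta_pos":[-0.9,-0.6,-0.15],"yaw":0,"fingers":1},{"delta_pos":[-0.9,-0.6,-0.15],"yaw":0,"fingers":0.5},{"delta_pos":[-0.9,-0.6,-0.15],"yaw":0,"fingers":0.5},{"delta_pos":[-0.9,-0.6,-0.15],"yaw":0,"fingers":0.5},{"delta_pos":[-0.9,-0.6,-0.15],"yaw":0,"fingers":0.5},{"delta_pos":[-0.9,-0.6,-0.15],"yaw":0,"fingers":0.5},{"delta_pos":[-0.9,-0.6,-0.15],"yaw":0,"fingers":0.5},{"delta_pos":[-0.9,-0.6,-0.15],"yaw":0,"fingers":0.5}])

```text
clock: 0.9
eef_pos: [0.372, 0.1927, 0.2443]
tool_rot: [0.194, 0.981, -0.0, 0.0]
ft_force: [-0.4, 0.0, -0.1]
grip_width: 0.0425
grasp_force: 0.0
```

Emit:
jog_arm(deltas=[{"delta_pos":[-0.8,-0.56,0],"yaw":0.87,"fingers":0.5},{"delta_pos":[-0.8,-0.56,0],"yaw":0.87,"fingers":0.5},{"delta_pos":[-0.8,-0.56,0],"yaw":0.87,"fingers":0.5},{"delta_pos":[-0.8,-0.56,0],"yaw":0.87,"fingers":0.5},{"delta_pos":[-0.8,-0.56,0],"yaw":0.87,"fingers":0.5},{"delta_pos":[-0.8,-0.56,0],"yaw":0.87,"fingers":0.5},{"delta_pos":[-0.8,-0.56,0],"yaw":0.87,"fingers":0.5},{"delta_pos":[-0.8,-0.56,0],"yaw":0.87,"fingers":0.5}])

```text
clock: 1.7
eef_pos: [0.5294, -0.0504, 0.2428]
tool_rot: [0.509, 0.86, -0.0, -0.001]
ft_force: [-0.2, -0.6, -0.5]
grip_width: 0.0426
grasp_force: 0.0
```

Run:
```python
from h import *
c,W=cam('wrist');save('w1.png',c['image']);np.savez('w1.npz',im=c['image'],W=W)
o=bot.get_obs();print(o['eef_pos'],o['tool_rot'],o['grip_width'],o['joint_pos'])
```

```text
[ 0.52912914 -0.04965111  0.24321365] [ 5.08823076e-01  8.60870398e-01 -1.73190925e-04 -1.09765670e-03] 0.042629293089194685 [-9.39541921e-02  2.92553669e-01  1.88677053e-01  1.46905355e+00
  6.21388976e-04  9.73680085e-01]
```

View pics/w1.png

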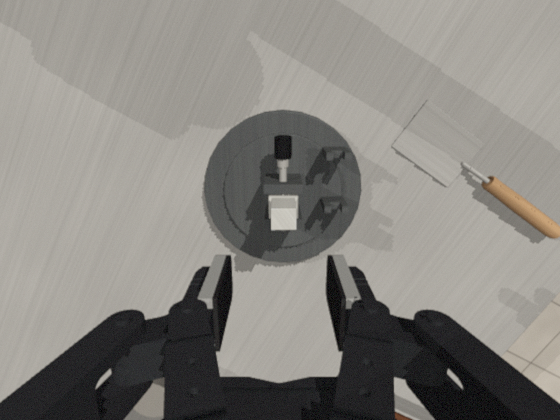

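The wrist view is nearly aligned with the base. The tang top is at (284,218), the knob at (283,147), the shank at (283,172), and the lugs at (333,155) and (331,207).

Run:
```python
from h import *
d=np.load('w1.npz');W=d['W'];im=d['im'].astype(int)
z=W[...,2]; box=np.zeros(z.shape,bool); box[105:268,200:365]=1
foot=box&(z>.008)&(z<.03); 
(cx,cy),rr=cv2.minEnclosingCircle(W[foot][:,:2].astype(np.float32)); print('foot',cx,cy,rr)
t=box&(z>.105); tt=np.median(W[t],0); print('tang',tt,W[t].mean(0),cv2.minAreaRect(W[t][:,:2].astype(np.float32)))
k=box.copy(); k[:,:265]=0;k[:,302:]=0;k[165:]=0;k&=(z>.052)&(im.sum(-1)<75)
print('knob',W[k].mean(0),k.sum(),W[k].max(0))
s=box.copy();s[:160]=0;s[184:]=0;s[:,270:]&=True;s&=(z>.05)&(z<.068)&(im.sum(-1)>200);print('shank',W[s].mean(0),s.sum())
for nm,(a,b) in dict(l1=(140,170),l2=(193,222)).items():
    m=np.zeros_like(box);m[a:b,312:352]=1;m&=(z>.053);print(nm,W[m].mean(0),m.sum(),cv2.minAreaRect(W[m][:,:2].astype(np.float32)))
ch=box.copy();ch[:,:255]=0;ch[:,312:]=0;ch&=(z>.068)&(z<.08);print('cheeks',W[ch].mean(0),cv2.minAreaRect(W[ch][:,:2].astype(np.float32)))
```

```text
foot 0.5476040840148926 -0.07868484407663345 0.09472478181123734
tang [ 0.54408337 -0.0689419   0.11315292] [ 0.53695836 -0.06169887  0.18851945] ((0.5368868112564087, -0.06496807932853699), (0.06599140167236328, 0.0572967603802681), 28.774852752685547)
knob [ 0.51792823 -0.02605548  0.06335454] 150 [ 0.53021561 -0.01329401  0.06633636]
shank [ 0.53360701 -0.04789812  0.06054581] 274
l1 [ 0.57366724 -0.00686343  0.0593878 ] 141 ((0.5740926265716553, -0.006838765926659107), (0.026173999533057213, 0.00808256771415472), 28.349870681762695)
l2 [ 0.601906   -0.05734381  0.05945984] 130 ((0.6021859645843506, -0.05760848522186279), (0.025730356574058533, 0.008785571902990341), 27.882911682128906)
cheeks [ 0.5430719  -0.07059521  0.07433477] ((0.5476188063621521, -0.07860437035560608), (0.03996995836496353, 0.048518478870391846), 28.481136322021484)
```

Emit:
jog_arm(deltas=[{"delta_pos":[0.087,0.007,0],"yaw":0,"fingers":0.5},{"delta_pos":[0.087,0.007,0.3],"yaw":0,"fingers":0.5},{"delta_pos":[0.087,0.007,0.3],"yaw":0,"fingers":0.5},{"delta_pos":[0.087,0.007,0.5],"yaw":0,"fingers":0.5},{"delta_pos":[0.087,0.007,0.6],"yaw":0,"fingers":0.5},{"delta_pos":[0.087,0.007,0.667],"yaw":0,"fingers":0.5},{"delta_pos":[0.087,0.007,0.667],"yaw":0,"fingers":0.5},{"delta_pos":[0.087,0.007,0.667],"yaw":0,"fingers":0.5}])

```text
clock: 2.55
eef_pos: [0.5189, -0.0253, 0.0447]
tool_rot: [0.508, 0.861, 0.0, 0.0]
ft_force: [-0.1, -0.2, 0.0]
grip_width: 0.0427
grasp_force: 0.0
```

Emit:
jog_arm(deltas=[{"delta_pos":[0,0,0],"yaw":0,"fingers":0},{"delta_pos":[0,0,0],"yaw":0,"fingers":0},{"delta_pos":[0,0,0],"yaw":0,"fingers":0},{"delta_pos":[0,0,0],"yaw":0,"fingers":0},{"delta_pos":[0,0,0],"yaw":0,"fingers":0},{"delta_pos":[0,0,0],"yaw":0,"fingers":0}])

```text
clock: 3.15
eef_pos: [0.519, -0.0268, 0.044]
tool_rot: [0.509, 0.861, 0.0, 0.0]
ft_force: [-0.6, 0.0, 0.3]
grip_width: -0.0001
grasp_force: 0.0
```

Run:
```python
from h import *
c,W=cam('wrist');c2,W2=cam('scene');np.savez('w2.npz',im=c['image'],W=W)
a=cv2.resize(c['image'][:, :],(400,300));b=cv2.resize(c2['image'][170:250,210:317],(400,300),interpolation=cv2.INTER_CUBIC)
save('w2.png',np.hstack([a,b]))
```

```text
(no output)
```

View pics/w2.png

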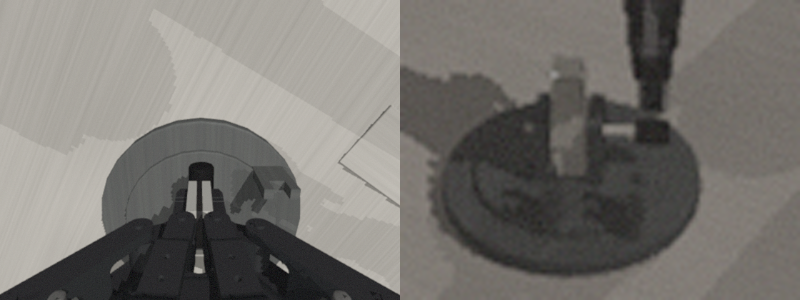

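Both fingers are shut, with the knob visible just beyond and below the tips. I'll measure the tips and the knob from depth.

Run:
```python
from h import *
c2=np.array([.5476,-.0786]);a=np.radians(28.9);R=np.array([[np.cos(a),np.sin(a)],[-np.sin(a),np.cos(a)]])
def B(W): 
    o=W.copy();o[...,:2]=(W[...,:2]-c2)@R.T;return np.round(o*1000,0)
d=np.load('w2.npz');W=B(d['W']);im=d['im'].sum(-1)
for v in range(222,300,6): print(v,[(W[v,u].astype(int).tolist(),int(im[v,u])) for u in (268,274,281,288,294) if np.isfinite(W[v,u,0])])
c,W=cam('top');W=B(W)
m=(abs(W[...,0])<20)&(W[...,1]>25)&(W[...,1]<90)&(W[...,2]>30)
print([(W[v,u].astype(int).tolist(),int(c['image'][v,u].sum())) for v,u in np.argwhere(m)][:25])
c,W=cam('scene');W=B(W)
m=(abs(W[...,0])<20)&(W[...,1]>25)&(W[...,1]<90)&(W[...,2]>35)&(W[...,2]<110)
for v,u in np.argwhere(m): print(u,v,W[v,u].astype(int).tolist(),int(c['image'][v,u].sum()))
```

```text
222 [([-7, 63, 22], 291), ([-4, 64, 23], 298), ([1, 64, 23], 293), ([5, 63, 22], 295), ([9, 63, 21], 298)]
228 [([-7, 60, 22], 264), ([-3, 71, 52], 79), ([0, 71, 52], 57), ([4, 72, 53], 90), ([9, 59, 22], 239)]
234 [([-6, 72, 60], 77), ([-3, 71, 59], 78), ([0, 71, 60], 72), ([4, 71, 60], 69), ([7, 71, 59], 83)]
240 [([-6, 70, 64], 78), ([-3, 70, 64], 83), ([0, 70, 65], 91), ([4, 70, 65], 102), ([7, 69, 63], 90)]
246 [([-6, 66, 62], 77), ([-3, 68, 66], 79), ([0, 68, 66], 110), ([4, 67, 65], 81), ([7, 67, 64], 85)]
252 [([-6, 63, 63], 144), ([-3, 64, 66], 155), ([0, 65, 66], 87), ([4, 64, 65], 158), ([7, 63, 62], 119)]
258 [([-5, 70, 84], 435), ([-3, 71, 85], 442), ([0, 71, 85], 116), ([3, 71, 86], 441), ([7, 59, 61], 340)]
264 [([-5, 71, 91], 437), ([-3, 71, 91], 440), ([0, 71, 90], 98), ([3, 71, 91], 444), ([6, 71, 91], 433)]
270 [([-5, 71, 96], 446), ([-3, 71, 95], 433), ([0, 71, 95], 92), ([3, 71, 96], 437), ([5, 71, 96], 439)]
276 [([-5, 70, 99], 439), ([-2, 71, 101], 390), ([0, 71, 101], 110), ([3, 70, 100], 439), ([5, 71, 101], 431)]
282 [([-5, 71, 105], 436), ([-2, 71, 105], 38
[... 4162 characters left out ...]
] 167
274 205 [6, 52, 58] 87
275 205 [7, 55, 59] 104
276 205 [7, 57, 60] 118
277 205 [6, 60, 59] 110
278 205 [6, 63, 59] 127
279 205 [6, 65, 59] 129
280 205 [5, 68, 59] 121
281 205 [8, 71, 61] 132
270 206 [5, 41, 54] 242
271 206 [3, 44, 52] 295
272 206 [5, 47, 54] 234
273 206 [8, 50, 57] 141
274 206 [7, 52, 56] 100
275 206 [7, 55, 56] 104
276 206 [8, 58, 57] 96
277 206 [11, 60, 60] 116
278 206 [8, 63, 58] 120
279 206 [8, 65, 57] 104
280 206 [6, 68, 56] 104
281 206 [5, 71, 55] 122
273 207 [6, 49, 52] 127
274 207 [8, 52, 54] 108
275 207 [6, 55, 52] 109
276 207 [10, 58, 55] 91
277 207 [7, 60, 53] 100
278 207 [5, 63, 52] 112
279 207 [8, 66, 54] 114
280 207 [6, 68, 52] 119
281 207 [7, 71, 54] 136
```

The tip bottoms are at z≈77 mm while the state reads 44 mm, so the reported TCP lies about 34 mm below the real tips. I'll use that offset from here. Sideways alignment is good: tool at y=60, knob at y=48..72. Next: open, lower 36 mm, close.

Emit:
jog_arm(deltas=[{"delta_pos":[0,0,0],"yaw":0,"fingers":0.5},{"delta_pos":[0,0,0],"yaw":0,"fingers":0.5},{"delta_pos":[0,0,0],"yaw":0,"fingers":0.5},{"delta_pos":[0,0,0],"yaw":0,"fingers":0.5},{"delta_pos":[0,0,0.04],"yaw":0,"fingers":0.5},{"delta_pos":[0,0,0.08],"yaw":0,"fingers":0.5},{"delta_pos":[0,0,0.11],"yaw":0,"fingers":0.5},{"delta_pos":[0,0,0.11],"yaw":0,"fingers":0.5}])

```text
clock: 4.15
eef_pos: [0.517, -0.0266, 0.0086]
tool_rot: [0.509, 0.861, -0.001, -0.002]
ft_force: [-0.1, 1.2, -0.1]
grip_width: 0.0429
grasp_force: 0.0
```

Emit:
jog_arm(deltas=[{"delta_pos":[0,0,0],"yaw":0,"fingers":0},{"delta_pos":[0,0,0],"yaw":0,"fingers":0},{"delta_pos":[0,0,0],"yaw":0,"fingers":0},{"delta_pos":[0,0,0],"yaw":0,"fingers":0},{"delta_pos":[0,0,0],"yaw":0,"fingers":0}])

```text
clock: 4.65
eef_pos: [0.5193, -0.0267, 0.0112]
tool_rot: [0.509, 0.861, 0.0, 0.0]
ft_force: [-0.2, -0.7, -0.3]
grip_width: 0.0157
grasp_force: 58.4
```

Emit:
jog_arm(deltas=[{"delta_pos":[0.02,0,0],"yaw":0,"fingers":0},{"delta_pos":[0.04,0,0],"yaw":0,"fingers":0},{"delta_pos":[0.06,0,0],"yaw":0,"fingers":0},{"delta_pos":[0.06,0,0],"yaw":0,"fingers":0}])

```text
clock: 5.05
eef_pos: [0.5097, -0.0099, 0.011]
tool_rot: [0.508, 0.861, 0.0, -0.0]
ft_force: [-0.4, -0.0, -0.3]
grip_width: 0.0163
grasp_force: 58.5
```

```bash
cat >> h.py <<'E'
c0=np.array([.5476,-.0786]);a0=np.radians(28.9);R0=np.array([[np.cos(a0),np.sin(a0)],[-np.sin(a0),np.cos(a0)]])
def B(W):
    o=W.copy();o[...,:2]=(W[...,:2]-c0)@R0.T;return o*1000
E
python3 - <<'E'
from h import *
c,W=cam('scene');W=B(W);im=c['image']
save('s3.png',cv2.resize(im[170:250,210:317],(800,600),interpolation=cv2.INTER_CUBIC))
o=bot.get_obs();print(B(o['eef_pos']),o['grip_width'])
c,W=cam('wrist');W=B(W);im=c['image'].sum(-1)
save('w3.png',c['image'])
m=(abs(W[...,0])<14)&(W[...,1]>20)&(W[...,1]<100)&(W[...,2]>45)&(W[...,2]<72)
print(W[m].min(0),W[m].max(0))
for v in range(216,300,6): print(v,[W[v,u].astype(int).tolist() for u in (270,281,292) if np.isfinite(W[v,u,0])])
E
```

```text
[ 0.08905632 78.06372932 10.98615395] 0.016181635154394386
[-13.97391829  22.97542507  45.00578964] [13.89214279 90.97596823 71.99839698]
216 [[-5, 93, 10], [0, 94, 13], [6, 95, 13]]
222 [[-5, 92, 15], [0, 92, 15], [6, 92, 15]]
228 [[-5, 89, 15], [0, 89, 16], [6, 89, 17]]
234 [[-5, 86, 17], [0, 85, 15], [6, 85, 16]]
240 [[-5, 82, 17], [0, 82, 15], [6, 82, 16]]
246 [[-5, 78, 16], [0, 78, 15], [6, 78, 16]]
252 [[-5, 75, 15], [0, 75, 17], [6, 75, 17]]
258 [[-4, 89, 52], [0, 90, 53], [4, 90, 53]]
264 [[-4, 90, 58], [0, 90, 58], [4, 89, 57]]
270 [[-4, 89, 62], [0, 90, 64], [4, 90, 63]]
276 [[-4, 87, 64], [0, 88, 64], [4, 87, 62]]
282 [[-4, 85, 65], [0, 85, 65], [4, 84, 62]]
288 [[-4, 82, 63], [0, 83, 65], [4, 81, 62]]
294 [[-4, 80, 64], [0, 79, 64], [4, 78, 62]]
```

View pics/s3.png

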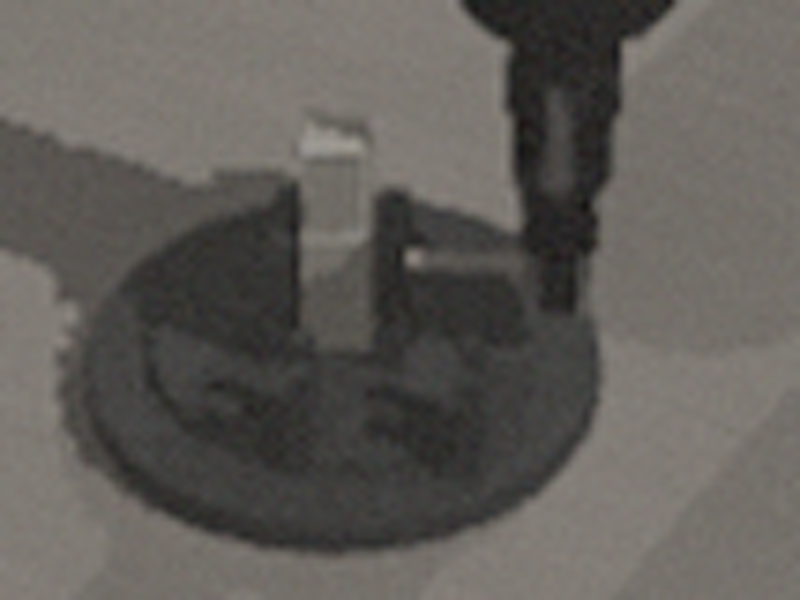

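The pin follows: shank visible from the cheek (410,258) to the knob at (560,275) between the fingers, knob end now at y=90 mm. I'll draw it the rest of the way and raise it.

Emit:
jog_arm(deltas=[{"delta_pos":[0.05,0,0],"yaw":0,"fingers":0},{"delta_pos":[0.1,0,0],"yaw":0,"fingers":0},{"delta_pos":[0.15,0,0],"yaw":0,"fingers":0},{"delta_pos":[0.17,0,0],"yaw":0,"fingers":0},{"delta_pos":[0.17,0,0],"yaw":0,"fingers":0},{"delta_pos":[0.17,0,-0.04],"yaw":0,"fingers":0},{"delta_pos":[0.17,0,-0.08],"yaw":0,"fingers":0},{"delta_pos":[0.17,0,-0.08],"yaw":0,"fingers":0}])

```text
clock: 5.95
eef_pos: [0.4883, 0.0336, 0.0374]
tool_rot: [0.509, 0.861, 0.001, 0.002]
ft_force: [0.7, 0.2, -0.4]
grip_width: 0.0157
grasp_force: 58.9
```

Run:
```python
from h import *
o=bot.get_obs();print(B(o['eef_pos']),o['grip_width'])
c,W=cam('scene');W=B(W)
m=(abs(W[...,0])<20)&(W[...,1]>28)&(W[...,1]<150)&(W[...,2]>50)&(W[...,2]<95)
im=c['image'].sum(-1)
for y in range(28,150,6):
    k=m&(abs(W[...,1]-y)<3)
    if k.any(): print(y,k.sum(),np.median(W[k],0).round(),W[k][:,2].max().round(),W[k][:,2].min().round())
c,W=cam('top');W=B(W)
m=(abs(W[...,0])<20)&(W[...,1]>20)&(W[...,1]<100)&(W[...,2]>50)&(W[...,2]<95)
for y in range(20,90,6):
    k=m&(abs(W[...,1]-y)<3)
    if k.any(): print('top',y,k.sum(),np.median(W[k],0).round())
```

```text
[  2.29065914 126.88248141  37.44990154] 0.015729882104763816
34 4 [ 4. 36. 85.] 86.0 80.0
40 6 [ 4. 40. 84.] 87.0 80.0
46 6 [ 4. 45. 84.] 86.0 80.0
52 9 [ 4. 52. 83.] 87.0 80.0
58 6 [ 4. 59. 83.] 88.0 81.0
64 6 [ 3. 64. 83.] 87.0 80.0
70 8 [ 4. 70. 85.] 88.0 80.0
76 7 [ 4. 76. 84.] 87.0 82.0
82 5 [ 4. 81. 83.] 86.0 82.0
88 6 [ 4. 87. 85.] 87.0 82.0
94 9 [ 3. 94. 83.] 88.0 81.0
100 6 [  2. 100.  85.] 87.0 81.0
106 7 [  4. 107.  85.] 87.0 82.0
112 12 [  5. 112.  86.] 89.0 80.0
118 16 [ 15. 118.  82.] 93.0 71.0
124 8 [ 19. 124.  84.] 94.0 74.0
130 6 [ 19. 131.  81.] 92.0 75.0
136 15 [ 14. 136.  85.] 94.0 71.0
top 20 10 [ 0. 21. 72.]
top 32 1 [ 5. 34. 84.]
top 38 5 [ 2. 38. 84.]
top 44 5 [ 1. 44. 88.]
top 50 5 [ 3. 49. 87.]
top 56 4 [ 1. 56. 87.]
top 62 5 [ 2. 62. 84.]
top 68 5 [ 2. 68. 85.]
top 74 5 [ 1. 74. 84.]
```

Emit:
jog_arm(deltas=[{"delta_pos":[0,0.1,0],"yaw":0,"fingers":0},{"delta_pos":[0,0.192,0],"yaw":0,"fingers":0},{"delta_pos":[-0.05,0.192,0],"yaw":0,"fingers":0},{"delta_pos":[-0.12,0.192,0],"yaw":0,"fingers":0},{"delta_pos":[-0.165,0.192,0],"yaw":0,"fingers":0},{"delta_pos":[-0.165,0.192,0],"yaw":0,"fingers":0},{"delta_pos":[-0.165,0.192,0],"yaw":0,"fingers":0}])

```text
clock: 6.75
eef_pos: [0.5594, 0.0177, 0.0346]
tool_rot: [0.51, 0.86, -0.0, -0.001]
ft_force: [0.6, 0.5, -0.4]
grip_width: 0.0162
grasp_force: 58.9
```

```bash
cat > pin.py <<'E'
from h import *
o=bot.get_obs();print(B(o['eef_pos']),o['grip_width'])
for n in('scene','top'):
    c,W=cam(n);W=B(W)
    m=(W[...,0]>40)&(W[...,0]<80)&(W[...,1]>-25)&(W[...,1]<140)&(W[...,2]>40)&(W[...,2]<92)
    im=c['image'].sum(-1)
    for y in range(-24,110,6):
        k=m&(abs(W[...,1]-y)<3)
        if k.any(): print(n,y,k.sum(),np.median(W[k],0).round(),W[k][:,2].max().round(),im[k].mean().round())
E
python3 pin.py
```

```text
[56.87838168 78.59983274 34.60807713] 0.01618143230285798
scene -12 16 [ 63. -11.  57.] 84.0 172.0
scene -6 39 [61. -6. 56.] 84.0 176.0
scene 0 7 [58. -1. 81.] 82.0 243.0
scene 6 6 [59.  6. 82.] 85.0 241.0
scene 12 9 [59. 12. 82.] 85.0 333.0
scene 18 6 [57. 18. 82.] 83.0 352.0
scene 24 7 [57. 24. 82.] 83.0 327.0
scene 30 8 [58. 30. 82.] 84.0 315.0
scene 36 6 [57. 36. 83.] 84.0 249.0
scene 42 8 [57. 42. 82.] 85.0 236.0
scene 48 35 [59. 48. 58.] 83.0 181.0
scene 54 21 [58. 53. 59.] 83.0 176.0
scene 60 11 [59. 60. 82.] 86.0 233.0
scene 66 13 [62. 68. 82.] 87.0 199.0
scene 72 14 [70. 71. 79.] 92.0 185.0
scene 78 19 [75. 78. 80.] 92.0 124.0
scene 84 12 [75. 85. 82.] 90.0 132.0
scene 90 11 [70. 88. 82.] 91.0 232.0
top -12 13 [ 57. -12.  60.] 88.0 145.0
top -6 13 [55. -7. 60.] 86.0 133.0
top 0 4 [57. -0. 82.] 86.0 198.0
top 6 5 [56.  6. 82.] 83.0 219.0
top 12 5 [58. 12. 82.] 83.0 258.0
top 18 2 [55. 17. 84.] 87.0 226.0
```

Emit:
jog_arm(deltas=[{"delta_pos":[0,0.002,0.03],"yaw":0,"fingers":0},{"delta_pos":[0,0.002,0.06],"yaw":0,"fingers":0},{"delta_pos":[0,0.002,0.08],"yaw":0,"fingers":0},{"delta_pos":[0,0.002,0.095],"yaw":0,"fingers":0},{"delta_pos":[0,0.002,0.095],"yaw":0,"fingers":0},{"delta_pos":[0,0.002,0.095],"yaw":0,"fingers":0}])

```text
clock: 7.45
eef_pos: [0.5606, 0.0185, 0.0062]
tool_rot: [0.509, 0.861, -0.0, -0.0]
ft_force: [0.2, -0.0, -0.6]
grip_width: 0.016
grasp_force: 58.9
```

```bash
python3 pin.py | grep -v top
```

```text
[58.27568172 78.73438342  6.24410443] 0.01602356035284893
scene -12 12 [ 69. -11.  54.] 60.0 156.0
scene -6 31 [65. -6. 53.] 60.0 158.0
scene 0 6 [60. -0. 53.] 53.0 230.0
scene 6 9 [60.  6. 53.] 55.0 234.0
scene 12 6 [59. 13. 53.] 55.0 329.0
scene 18 6 [61. 18. 54.] 56.0 345.0
scene 24 8 [60. 24. 54.] 55.0 343.0
scene 30 6 [59. 31. 53.] 55.0 276.0
scene 36 6 [59. 36. 54.] 55.0 231.0
scene 42 9 [59. 42. 54.] 55.0 222.0
scene 48 26 [68. 49. 56.] 62.0 154.0
scene 54 17 [59. 53. 54.] 60.0 152.0
scene 60 12 [60. 60. 54.] 57.0 231.0
scene 66 11 [70. 68. 53.] 61.0 197.0
scene 72 14 [74. 72. 55.] 68.0 179.0
scene 78 16 [76. 79. 58.] 68.0 122.0
scene 84 20 [77. 84. 57.] 69.0 132.0
scene 90 7 [72. 89. 52.] 61.0 240.0
```

It sits in the notches about 1–2 mm off the floor. I'll lower slightly, release and retreat.

Emit:
jog_arm(deltas=[{"delta_pos":[0,0,0.005],"yaw":0,"fingers":0},{"delta_pos":[0,0,0.005],"yaw":0,"fingers":0.5},{"delta_pos":[0,0,0.005],"yaw":0,"fingers":0.5},{"delta_pos":[0,0,0.005],"yaw":0,"fingers":0.5},{"delta_pos":[0,0,0.005],"yaw":0,"fingers":0.5},{"delta_pos":[0,0,-0.08],"yaw":0,"fingers":0.5},{"delta_pos":[0,0,-0.2],"yaw":0,"fingers":0.5},{"delta_pos":[0,0,-0.36],"yaw":0,"fingers":0.5},{"delta_pos":[-0.17,-0.1,-0.5],"yaw":0,"fingers":0.6},{"delta_pos":[-0.17,-0.1,-0.5],"yaw":0,"fingers":0.6},{"delta_pos":[-0.17,-0.1,-0.5],"yaw":0,"fingers":0.6}])

```text
clock: 8.65
eef_pos: [0.5608, -0.043, 0.1596]
tool_rot: [0.51, 0.86, 0.001, 0.003]
ft_force: [-0.4, 0.4, 0.1]
grip_width: 0.0514
grasp_force: 0.0
```

Run:
```python
from h import *
o=bot.get_obs();print(B(o['eef_pos']),o['grip_width'])
c,W=cam('wrist');save('w4.png',c['image']);W=B(W)
m=(W[...,0]>40)&(W[...,0]<80)&(W[...,1]>-25)&(W[...,1]<110)&(W[...,2]>44)&(W[...,2]<92)
im=c['image'].sum(-1)
for y in range(-18,100,8):
    k=m&(abs(W[...,1]-y)<3)
    if k.any(): print(y,k.sum(),np.median(W[k],0).round(1),W[k][:,2].max().round(),im[k].mean().round())
t=(abs(W[...,0])<20)&(abs(W[...,1])<20)&(W[...,2]>109)&(W[...,2]<116);print('tang',W[t].mean(0),W[t].min(0),W[t].max(0))
```

```text
[ 28.77163657  24.80758862 159.59230444] 0.05137455034853088
-10 185 [58.1 -9.7 59.3] 62.0 286.0
-2 195 [58.5 -3.9 53.4] 62.0 291.0
6 58 [58.3  5.7 53.9] 55.0 470.0
14 59 [58.  13.9 53.8] 56.0 469.0
22 62 [57.9 22.  53.6] 56.0 467.0
30 62 [57.7 30.2 53.5] 56.0 461.0
38 72 [58.3 38.  53.6] 55.0 457.0
46 163 [58.2 47.1 54.5] 62.0 311.0
54 224 [58.  53.6 54.3] 62.0 300.0
62 105 [57.5 62.  55.7] 57.0 460.0
70 156 [57.  70.  57.6] 60.0 96.0
78 175 [56.7 78.  57.6] 61.0 93.0
86 183 [56.6 86.  57.8] 60.0 105.0
tang [  0.57462308   0.8401421  112.24686797] [-11.75260781 -11.38075761 109.17485563] [ 12.48875024  11.54044165 114.39139211]
```

View pics/w4.png

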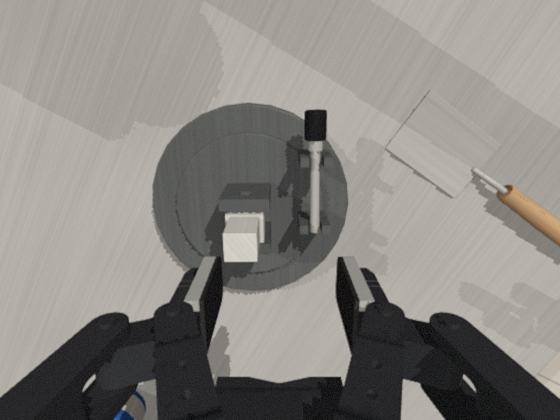

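The pin lies in both notches: shank (315,150)-(315,232), top at z 54, x 58. Jog has no tilt, so I'll pinch the tang along base y. The block can then pivot in the pads while the tool shifts along base x.

Emit:
jog_arm(deltas=[{"delta_pos":[-0.082,-0.095,0],"yaw":-1,"fingers":0.6},{"delta_pos":[-0.082,-0.095,0],"yaw":-1,"fingers":0.6},{"delta_pos":[-0.082,-0.095,0],"yaw":-1,"fingers":0.6},{"delta_pos":[-0.082,-0.095,0],"yaw":-1,"fingers":0.6},{"delta_pos":[-0.082,-0.095,0],"yaw":-1,"fingers":0.6},{"delta_pos":[-0.082,-0.095,0],"yaw":-1,"fingers":0.6},{"delta_pos":[-0.082,-0.095,0],"yaw":-1,"fingers":0.6}])

```text
clock: 9.4
eef_pos: [0.5449, -0.0748, 0.1548]
tool_rot: [0.14, 0.99, 0.0, -0.002]
ft_force: [0.1, 0.3, 0.3]
grip_width: 0.0513
grasp_force: 0.0
```

Emit:
jog_arm(deltas=[{"delta_pos":[0,0,0],"yaw":-1,"fingers":0.6},{"delta_pos":[0,0,0],"yaw":-1,"fingers":0.6},{"delta_pos":[0,0,0],"yaw":-1,"fingers":0.6},{"delta_pos":[0,0,0],"yaw":-1,"fingers":0.6},{"delta_pos":[0,0,0],"yaw":-1,"fingers":0.6},{"delta_pos":[0,0,0],"yaw":-1,"fingers":0.6},{"delta_pos":[0,0,0],"yaw":-1,"fingers":0.6}])

```text
clock: 10.1
eef_pos: [0.5452, -0.0752, 0.1554]
tool_rot: [-0.249, 0.969, 0.0, -0.001]
ft_force: [0.0, 0.2, 0.4]
grip_width: 0.051
grasp_force: 0.0
```

```bash
cat > t.py <<'E'
from h import *
L=[]
for i in range(4):
    c,W=cam('wrist');o=bot.get_obs();L.append(B(o['eef_pos']))
print(np.mean(L,0),np.std(L,0),o['grip_width'],o['ft_force'],o['tool_rot'])
W=B(W);t=(abs(W[...,0])<25)&(abs(W[...,1])<18)&(W[...,2]>106)&(W[...,2]<119);print('tang',t.sum(),W[t].mean(0),W[t].min(0),W[t].max(0))
E
python3 t.py
```

```text
[ -0.36196614   3.75680662 155.78905821] [0.01464112 0.14935809 0.1614368 ] 0.0512378833767449 [ 0.16174108  0.35068249 -0.41053897] [-2.48475574e-01  9.68638085e-01  1.82372773e-04 -3.40225012e-04]
tang 1173 [-2.13868101e-01 -1.03809819e-01  1.11929330e+02] [-11.53968294 -11.13753961 106.07729243] [ 12.57520725  10.67684627 114.24648806]
```

Emit:
jog_arm(deltas=[{"delta_pos":[0,-0.0125,0.1],"yaw":0,"fingers":0.6},{"delta_pos":[0,-0.0125,0.2],"yaw":0,"fingers":0.6},{"delta_pos":[0,-0.0125,0.27],"yaw":0,"fingers":0.6},{"delta_pos":[0,-0.0125,0.325],"yaw":0,"fingers":0.6},{"delta_pos":[0,-0.0125,0.325],"yaw":0,"fingers":0.6},{"delta_pos":[0,-0.0125,0.325],"yaw":0,"fingers":0.6},{"delta_pos":[0,-0.0125,0.325],"yaw":0,"fingers":0},{"delta_pos":[0,-0.0125,0.325],"yaw":0,"fingers":0},{"delta_pos":[0,-0.0125,0.325],"yaw":0,"fingers":0},{"delta_pos":[0,-0.0125,0.325],"yaw":0,"fingers":0},{"delta_pos":[0,-0.0125,0.325],"yaw":0,"fingers":0}])

```text
clock: 11.4
eef_pos: [0.5485, -0.0791, 0.0604]
tool_rot: [-0.249, 0.969, -0.0, 0.001]
ft_force: [-0.9, 0.6, 6.4]
grip_width: 0.0208
grasp_force: 61.2
```

```bash
cat > s.py <<'E'
import sys
from h import *
c,W=cam('scene');c2,Wt=cam('top');o=bot.get_obs();print('eef',B(o['eef_pos']).round(1),o['grip_width'].round(4),o['ft_force'].round(1),o['ft_torque'].round(2))
W=B(W);Wt=B(Wt);im=c['image'].sum(-1)
# foot centre (top view), cheeks in scene, block columns by height in scene
f=(np.hypot(Wt[...,0],Wt[...,1])<130)&(Wt[...,2]>8)&(Wt[...,2]<26);p=Wt[f];print('foot n',f.sum(),p.mean(0).round(1))
fs=(np.hypot(W[...,0],W[...,1])<130)&(W[...,2]>9)&(W[...,2]<26);print('footS',fs.sum(),W[fs].mean(0).round(1))
for z in range(40,114,8):
    k=(abs(W[...,2]-z)<4)&(abs(W[...,0])<40)&(abs(W[...,1])<13)&(im>230)
    if k.sum()>3: print('blk',z,k.sum(),np.median(W[k],0).round(1))
if len(sys.argv)>1: save(sys.argv[1],cv2.resize(c['image'][160:250,200:320],(800,600),interpolation=cv2.INTER_CUBIC))
E
python3 s.py s5.png
```

```text
Traceback (most recent call last):
  File "s.py", line 3, in <module>
    c,W=cam('scene');c2,Wt=cam('top');o=bot.get_obs();print('eef',B(o['eef_pos']).round(1),o['grip_width'].round(4),o['ft_force'].round(1),o['ft_torque'].round(2))
                                                                                           ^^^^^^^^^^^^^^^^^^^^^
AttributeError: 'float' object has no attribute 'round'
```

```bash
sed -i "s/o\['grip_width'\].round(4)/o['grip_width']/" s.py; python3 s.py
```

```text
eef [ 0.6 -0.9 60.4] 0.020540279763538477 [-0.9  1.3  5.3] [0.24 0.24 0.05]
foot n 487 [34.8 49.9 17.7]
footS 1843 [21.1 -2.5 18. ]
blk 40 20 [10.4 -0.  40.2]
blk 48 9 [11.4 -1.  46.3]
blk 56 24 [14.4 -0.5 55.5]
blk 64 27 [14.1 -0.4 63.6]
blk 72 25 [13.9  2.8 72.9]
blk 80 28 [11.1  0.1 78.3]
blk 88 22 [10.9  0.4 88.5]
blk 96 20 [11.3  0.7 95.7]
blk 104 26 [ 11.3   0.9 104.3]
blk 112 45 [  3.   -0.5 111.5]
```

Emit:
jog_arm(deltas=[{"delta_pos":[-0.01,0,0],"yaw":0,"fingers":0},{"delta_pos":[-0.02,0,0],"yaw":0,"fingers":0},{"delta_pos":[-0.03,0,0],"yaw":0,"fingers":0},{"delta_pos":[-0.03,0,0],"yaw":0,"fingers":0}])

```text
clock: 12.0
eef_pos: [0.5518, -0.0773, 0.0605]
tool_rot: [-0.248, 0.969, -0.002, -0.004]
ft_force: [-11.3, -5.2, 15.3]
grip_width: 0.0207
grasp_force: 62.7
```

```bash
python3 s.py s5.png
```

```text
eef [ 4.3 -0.8 60.5] 0.020882234794504892 [-10.6  -4.5  15. ] [-1.12  2.75  0.3 ]
foot n 408 [35.9 52.8 17.2]
footS 1848 [21.3 -2.6 18. ]
blk 40 17 [11.1 -0.9 40.8]
blk 48 10 [14.1  0.5 49.3]
blk 56 23 [15.1 -0.2 56. ]
blk 64 26 [15.3  1.1 63.3]
blk 72 28 [15.8  1.6 73.6]
blk 80 22 [14.4  1.5 79.6]
blk 88 21 [14.5  0.6 87.7]
blk 96 24 [14.3  0.7 95.9]
blk 104 21 [ 14.8   1.2 103.8]
blk 112 53 [  5.4  -0.2 111.4]
```

View pics/s5.png

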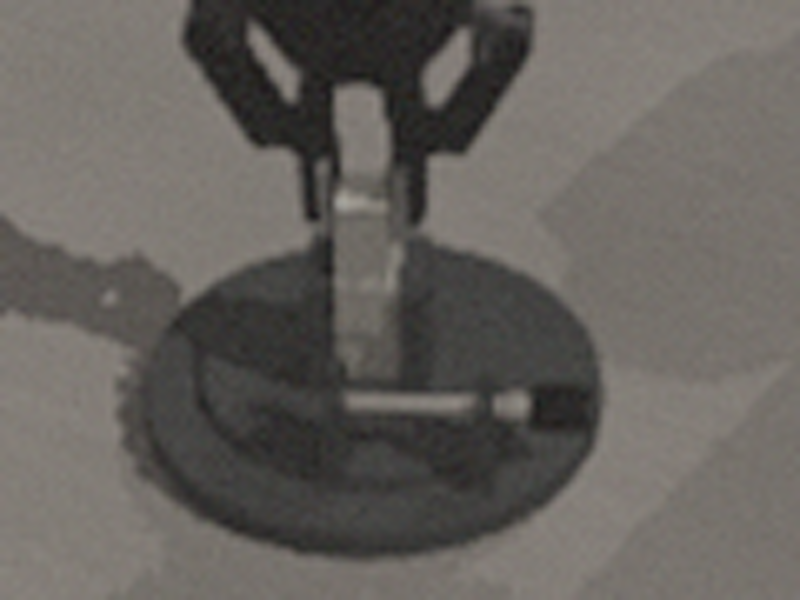

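Block held between the fingers (360,200), pin parked (350-590,405), base not moved. The tang has swung about 3.5 mm so far, because the arm yields to about 12 N. I'll push further, with a slight upward ease.

Emit:
jog_arm(deltas=[{"delta_pos":[-0.01,0,-0.005],"yaw":0,"fingers":0},{"delta_pos":[-0.02,0,-0.01],"yaw":0,"fingers":0},{"delta_pos":[-0.02,0,-0.01],"yaw":0,"fingers":0}])

```text
clock: 12.4
eef_pos: [0.555, -0.0752, 0.0607]
tool_rot: [-0.248, 0.969, -0.002, -0.006]
ft_force: [-10.3, -8.3, 4.0]
grip_width: 0.0205
grasp_force: 61.1
```

```bash
python3 s.py
```

```text
eef [ 8.1 -0.6 60.7] 0.020969754316692214 [-10.   -6.9   3.6] [-1.74  2.52  0.1 ]
foot n 347 [36.9 55.9 17. ]
footS 1843 [21.1 -2.3 18. ]
blk 40 22 [11.5  0.  39.7]
blk 48 12 [14.1  2.1 49.7]
blk 56 23 [17.7 -0.2 56.4]
blk 64 22 [17.1  1.4 64.4]
blk 72 28 [18.2  1.8 73.2]
blk 80 21 [15.   2.8 79. ]
blk 88 23 [17.5  0.9 88.5]
blk 96 17 [17.8  1.5 95.7]
blk 104 25 [ 18.2   1.4 102.3]
blk 112 51 [1.020e+01 1.000e-01 1.114e+02]
```

Emit:
jog_arm(deltas=[{"delta_pos":[-0.01,0,-0.005],"yaw":0,"fingers":0},{"delta_pos":[0.01,0,-0.01],"yaw":0,"fingers":0},{"delta_pos":[0.03,0,-0.01],"yaw":0,"fingers":0},{"delta_pos":[0.05,0,-0.01],"yaw":0,"fingers":0},{"delta_pos":[0.07,0,-0.01],"yaw":0,"fingers":0},{"delta_pos":[0.09,0,-0.015],"yaw":0,"fingers":0},{"delta_pos":[0.105,0,-0.015],"yaw":0,"fingers":0},{"delta_pos":[0.105,0,-0.015],"yaw":0,"fingers":0}])

```text
clock: 13.3
eef_pos: [0.5324, -0.0857, 0.063]
tool_rot: [-0.249, 0.969, 0.002, -0.001]
ft_force: [5.9, 2.3, -19.9]
grip_width: 0.0205
grasp_force: 61.2
```

```bash
python3 s.py
```

```text
eef [-16.7   1.1  63. ] 0.020471858606731293 [  6.1   2.4 -19.7] [ 0.48 -1.48 -0.03]
foot n 614 [24.9 44.4 17.7]
footS 1804 [11.3 -1.6 18. ]
blk 40 23 [ 0.3  0.6 41.4]
blk 48 13 [-0.5  1.  46.7]
blk 56 23 [ 2.6  1.2 57.3]
blk 64 25 [ 2.6  1.4 63.9]
blk 72 25 [ 1.6  1.4 71.9]
blk 80 28 [-1.6  2.8 79.8]
blk 88 21 [-2.5  1.8 88.9]
blk 96 23 [-3.4  1.8 95.8]
blk 104 25 [ -4.5   2.1 104.9]
blk 112 51 [ -8.6   0.2 113. ]
```

The swing worked, but a 20 N pull let the base slide about 10 mm. I'll ease the pull and finish the -x swing gently.

Emit:
jog_arm(deltas=[{"delta_pos":[0,0,0.013],"yaw":0,"fingers":0},{"delta_pos":[0.01,0,0.015],"yaw":0,"fingers":0},{"delta_pos":[0.02,0,0.015],"yaw":0,"fingers":0},{"delta_pos":[0.025,0,0.015],"yaw":0,"fingers":0}])

```text
clock: 13.8
eef_pos: [0.5298, -0.088, 0.0626]
tool_rot: [-0.25, 0.968, 0.002, 0.004]
ft_force: [8.4, 7.9, -7.1]
grip_width: 0.0204
grasp_force: 62.4
```

```bash
python3 s.py
```

```text
eef [-20.3   0.4  62.6] 0.020269199000638546 [ 6.3  6.7 -5.2] [ 1.73 -1.52  0.08]
foot n 744 [25.  35.  17.7]
footS 1803 [11.5 -1.5 18. ]
blk 40 23 [-0.1  0.3 40.6]
blk 48 23 [-0.8  0.7 48.6]
blk 56 17 [ 0.1  3.5 55.9]
blk 64 25 [ 0.6  1.3 64.2]
blk 72 28 [-0.4  4.1 71.9]
blk 80 30 [-3.  -0.2 79.4]
blk 88 22 [-4.5  2.7 88.8]
blk 96 26 [-6.   1.5 95.1]
blk 104 25 [ -7.8   1.6 103.1]
blk 112 49 [-13.4   0.  112.3]
```

Emit:
jog_arm(deltas=[{"delta_pos":[-0.02,0,0],"yaw":0,"fingers":0},{"delta_pos":[-0.04,0,-0.004],"yaw":0,"fingers":0},{"delta_pos":[-0.055,0,-0.008],"yaw":0,"fingers":0},{"delta_pos":[-0.07,0,-0.01],"yaw":0,"fingers":0},{"delta_pos":[-0.085,0,-0.01],"yaw":0,"fingers":0},{"delta_pos":[-0.1,0,-0.01],"yaw":0,"fingers":0},{"delta_pos":[-0.1,0,-0.01],"yaw":0,"fingers":0}])

```text
clock: 14.6
eef_pos: [0.5476, -0.0781, 0.063]
tool_rot: [-0.248, 0.969, -0.001, -0.006]
ft_force: [-7.0, -2.9, -2.2]
grip_width: 0.0204
grasp_force: 64.1
```

```bash
python3 s.py
```

```text
eef [ 0.2  0.4 63. ] 0.02036395749253299 [-6.7 -3.7 -2.7] [-0.91  1.84  0.13]
foot n 371 [27.6 55.1 16.9]
footS 1817 [11.6 -1.4 18.1]
blk 40 16 [ 2.6  0.6 39.1]
blk 48 13 [ 7.1  1.5 50.2]
blk 56 20 [ 8.2  4.3 56.4]
blk 64 22 [ 8.7  4.7 63.7]
blk 72 27 [ 9.3  2.2 73.3]
blk 80 24 [ 7.   3.5 79.8]
blk 88 20 [ 8.9  2.3 88.7]
blk 96 18 [ 9.1  1.7 96.6]
blk 104 20 [  9.8  -2.1 104.7]
blk 112 50 [  4.    0.4 112.2]
```

Emit:
jog_arm(deltas=[{"delta_pos":[0.025,0,0],"yaw":0,"fingers":0},{"delta_pos":[0.05,0,-0.005],"yaw":0,"fingers":0},{"delta_pos":[0.07,0,-0.01],"yaw":0,"fingers":0},{"delta_pos":[0.085,0,-0.01],"yaw":0,"fingers":0},{"delta_pos":[0.1,0,-0.01],"yaw":0,"fingers":0},{"delta_pos":[0.1,0,-0.01],"yaw":0,"fingers":0},{"delta_pos":[0.07,0,-0.01],"yaw":0,"fingers":0},{"delta_pos":[0.045,0,-0.014],"yaw":0,"fingers":0},{"delta_pos":[0.025,0,-0.018],"yaw":0,"fingers":0},{"delta_pos":[0.01,0,-0.018],"yaw":0,"fingers":0},{"delta_pos":[-0.002,0,-0.018],"yaw":0,"fingers":0},{"delta_pos":[-0.002,0,-0.018],"yaw":0,"fingers":0}])

```text
clock: 15.9
eef_pos: [0.5453, -0.0782, 0.0654]
tool_rot: [-0.248, 0.969, 0.0, -0.009]
ft_force: [-8.0, -5.7, -16.5]
grip_width: 0.0203
grasp_force: 60.0
```

```bash
python3 s.py
```

```text
eef [-1.9  1.5 65.5] 0.02016557098793985 [ -7.   -5.8 -17.3] [-1.44  1.89  0.05]
foot n 307 [19.1 58.9 16.5]
footS 1783 [ 1.7 -0.4 18. ]
blk 40 13 [-6.5 -0.2 39.8]
blk 48 12 [-1.6  4.5 50.6]
blk 56 22 [ 0.8  6.3 56.1]
blk 64 16 [ 1.9 -0.  64.1]
blk 72 22 [ 3.   2.9 72.8]
blk 80 18 [ 2.6  1.8 79.2]
blk 88 22 [ 3.5  2.2 88.2]
blk 96 14 [ 5.2  2.5 96.4]
blk 104 18 [  6.5   1.6 103.9]
blk 112 56 [ -0.5   1.1 112.4]
```

The base has slid back to -20 mm, and the block is now at the +x stop. I'll use that stop to slide the base back towards +x gently.

Emit:
jog_arm(deltas=[{"delta_pos":[-0.015,0,0],"yaw":0,"fingers":0},{"delta_pos":[-0.03,0,0],"yaw":0,"fingers":0},{"delta_pos":[-0.045,0,0],"yaw":0,"fingers":0},{"delta_pos":[-0.06,0,0],"yaw":0,"fingers":0},{"delta_pos":[-0.06,0,0],"yaw":0,"fingers":0}])

```text
clock: 16.5
eef_pos: [0.5606, -0.0693, 0.065]
tool_rot: [-0.248, 0.969, 0.001, -0.01]
ft_force: [-9.2, -4.4, -17.9]
grip_width: 0.0206
grasp_force: 60.3
```

```bash
python3 s.py
```

```text
eef [15.9  1.9 65. ] 0.0199759073742836 [ -8.7  -4.9 -16.7] [-1.16  1.95 -0.03]
foot n 227 [28.6 56.4 16.3]
footS 1823 [14.9 -0.6 18. ]
blk 40 13 [ 7.2  1.2 40.1]
blk 48 8 [ 9.5  1.4 45.7]
blk 56 17 [15.   2.3 55.2]
blk 64 16 [16.8 -0.1 63.9]
blk 72 22 [17.4  3.  72.7]
blk 80 19 [17.5  0.8 79. ]
blk 88 14 [20.3  1.1 88.2]
blk 96 14 [21.4  1.5 95. ]
blk 104 17 [ 24.1   2.1 103.7]
blk 112 51 [ 16.4   1.1 112.7]
```

Emit:
jog_arm(deltas=[{"delta_pos":[0.02,0,0.006],"yaw":0,"fingers":0},{"delta_pos":[0.045,0,0.006],"yaw":0,"fingers":0},{"delta_pos":[0.07,0,0.006],"yaw":0,"fingers":0},{"delta_pos":[0.09,0,0.006],"yaw":0,"fingers":0},{"delta_pos":[0.11,0,0.006],"yaw":0,"fingers":0},{"delta_pos":[0.13,0,0.008],"yaw":0,"fingers":0},{"delta_pos":[0.145,0,0.008],"yaw":0,"fingers":0},{"delta_pos":[0.145,0,0.008],"yaw":0,"fingers":0}])

```text
clock: 17.4
eef_pos: [0.5342, -0.0862, 0.0692]
tool_rot: [-0.249, 0.968, 0.001, 0.004]
ft_force: [4.3, 7.1, -11.0]
grip_width: 0.021
grasp_force: 59.4
```

```bash
python3 s.py
```

```text
eef [-15.4  -0.2  69.1] 0.020126903340996913 [ 3.5  6.5 -9.4] [ 1.66 -1.09  0.03]
foot n 689 [26.6 41.5 18. ]
footS 1831 [14.6 -0.4 18. ]
blk 40 22 [ 4.   2.  40.3]
blk 48 23 [ 2.   0.8 47.4]
blk 56 17 [ 3.2 -1.4 55.4]
blk 64 24 [ 5.3  1.7 63.9]
blk 72 24 [ 3.7  1.6 71.6]
blk 80 33 [ 1.7  4.1 80.8]
blk 88 26 [-1.   1.6 88.1]
blk 96 25 [-2.5  1.9 96.3]
blk 104 23 [ -3.2   2.  104.9]
blk 112 42 [ -7.1   0.8 113.7]
```

Emit:
jog_arm(deltas=[{"delta_pos":[-0.02,0,0],"yaw":0,"fingers":0},{"delta_pos":[-0.04,0,0],"yaw":0,"fingers":0},{"delta_pos":[-0.06,0,-0.003],"yaw":0,"fingers":0},{"delta_pos":[-0.08,0,-0.006],"yaw":0,"fingers":0},{"delta_pos":[-0.097,0,-0.006],"yaw":0,"fingers":0},{"delta_pos":[-0.097,0,-0.006],"yaw":0,"fingers":0}])

```text
clock: 18.1
eef_pos: [0.5535, -0.0752, 0.0692]
tool_rot: [-0.248, 0.969, -0.0, -0.003]
ft_force: [-6.7, -0.7, -4.6]
grip_width: 0.02
grasp_force: 60.1
```

```bash
python3 s.py
```

```text
eef [ 6.7  0.1 69.2] 0.01986553004344258 [-5.9 -0.1 -4.4] [-0.16  1.66 -0.02]
foot n 359 [30.3 57.6 16.9]
footS 1830 [14.7 -0.4 18. ]
blk 40 18 [ 5.8  0.9 39.2]
blk 48 10 [ 6.2  3.7 45.8]
blk 56 19 [11.5  1.9 55.9]
blk 64 21 [12.3 -0.5 64.4]
blk 72 18 [13.7  2.7 73.3]
blk 80 27 [12.   2.8 78.7]
blk 88 22 [12.5  1.8 87.3]
blk 96 18 [13.3  3.3 97. ]
blk 104 17 [ 14.8  -1.2 105.4]
blk 112 48 [ 11.3   0.4 114.1]
```

Add to s.py:
```python
k=(W[...,2]>100)&(W[...,2]<145)&(abs(W[...,0])<40)&(abs(W[...,1])<8)&(im>200)
v=np.argwhere(k);h=np.histogram(W[k][:,2],bins=range(100,146,3));print('top',h[0])
```

```text
(no output)
```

Emit:
jog_arm(deltas=[{"delta_pos":[0.02,0,-0.003],"yaw":0,"fingers":0},{"delta_pos":[0.04,0,-0.006],"yaw":0,"fingers":0},{"delta_pos":[0.06,0,-0.01],"yaw":0,"fingers":0},{"delta_pos":[0.08,0,-0.01],"yaw":0,"fingers":0},{"delta_pos":[0.097,0,-0.01],"yaw":0,"fingers":0},{"delta_pos":[0.097,0,-0.01],"yaw":0,"fingers":0}])

```text
clock: 18.8
eef_pos: [0.5329, -0.0867, 0.072]
tool_rot: [-0.249, 0.968, 0.001, 0.002]
ft_force: [5.9, 6.2, -18.7]
grip_width: 0.0199
grasp_force: 60.2
```

```bash
python3 s.py
```

```text
eef [-16.7   0.   72. ] 0.020203075229163536 [  4.3   5.3 -18.6] [ 1.32 -1.38 -0.08]
foot n 690 [26.  42.3 18.1]
footS 1844 [14.4 -0.6 18.1]
blk 40 22 [ 3.2  2.  39.3]
blk 48 21 [ 2.2  1.1 47.9]
blk 56 20 [ 3.   1.1 56.5]
blk 64 22 [ 4.3  2.9 64.3]
blk 72 25 [ 2.6  4.2 72.2]
blk 80 30 [ 1.4  3.2 80.3]
blk 88 24 [-1.6  1.5 88.5]
blk 96 26 [-2.9  1.8 96.6]
blk 104 24 [ -4.6   0.7 104. ]
blk 112 34 [ -6.8   1.  114.1]
top [ 7  5  6  5 10 24  4  0  0  0  0  0  0  0  0]
```

The top has risen only about 5 mm while the tool rose about 11, so the fingers slip up the tang as it pivots. I'll regrip lower.

Emit:
jog_arm(deltas=[{"delta_pos":[-0.01,0,0.018],"yaw":0,"fingers":0},{"delta_pos":[-0.01,0,0.018],"yaw":0,"fingers":0.4},{"delta_pos":[-0.01,0,0.018],"yaw":0,"fingers":0.4},{"delta_pos":[-0.01,0,0.018],"yaw":0,"fingers":0.4},{"delta_pos":[-0.01,0,0.05],"yaw":0,"fingers":0.4},{"delta_pos":[-0.01,0,0.07],"yaw":0,"fingers":0.4},{"delta_pos":[-0.01,0,0.07],"yaw":0,"fingers":0.4},{"delta_pos":[-0.01,0,0.07],"yaw":0,"fingers":0},{"delta_pos":[-0.01,0,0.07],"yaw":0,"fingers":0},{"delta_pos":[-0.01,0,0.07],"yaw":0,"fingers":0},{"delta_pos":[-0.01,0,0.07],"yaw":0,"fingers":0}])

```text
clock: 20.0
eef_pos: [0.5328, -0.0864, 0.0511]
tool_rot: [-0.249, 0.969, 0.001, -0.001]
ft_force: [-1.4, 1.1, -4.1]
grip_width: 0.0212
grasp_force: 59.0
```

```bash
python3 s.py
```

```text
eef [-16.7   0.3  51.1] 0.021107080047847573 [-2.1  2.3 -4.4] [0.72 0.49 0.08]
foot n 668 [27.2 42.4 17.9]
footS 1832 [14.3 -0.7 17.9]
blk 40 18 [ 2.8  0.6 40.6]
blk 48 21 [ 2.7  1.1 48.9]
blk 56 13 [ 3.8  1.3 55.5]
blk 64 22 [ 5.2  1.3 62.8]
blk 72 23 [ 4.4  1.6 72. ]
blk 80 31 [ 2.7  1.9 80.7]
blk 88 24 [-0.6  3.  87.1]
blk 96 23 [-0.9  1.9 96.1]
blk 104 27 [ -1.4   2.1 103.9]
blk 112 35 [ -3.6   2.4 114.2]
top [ 9  3  7  5 12 23  3  0  0  0  0  0  0  0  0]
```

Emit:
jog_arm(deltas=[{"delta_pos":[-0.03,0,-0.003],"yaw":0,"fingers":0},{"delta_pos":[-0.055,0,-0.006],"yaw":0,"fingers":0},{"delta_pos":[-0.075,0,-0.008],"yaw":0,"fingers":0},{"delta_pos":[-0.09,0,-0.008],"yaw":0,"fingers":0},{"delta_pos":[-0.09,0,-0.008],"yaw":0,"fingers":0},{"delta_pos":[-0.06,0,-0.01],"yaw":0,"fingers":0},{"delta_pos":[-0.035,0,-0.013],"yaw":0,"fingers":0},{"delta_pos":[-0.01,0,-0.015],"yaw":0,"fingers":0},{"delta_pos":[0.01,0,-0.015],"yaw":0,"fingers":0},{"delta_pos":[0.02,0,-0.015],"yaw":0,"fingers":0}])

```text
clock: 21.1
eef_pos: [0.5308, -0.0874, 0.0548]
tool_rot: [-0.249, 0.968, 0.002, 0.003]
ft_force: [8.9, 6.7, -19.4]
grip_width: 0.0207
grasp_force: 59.6
```

```bash
python3 s.py
```

```text
eef [-19.6   0.3  54.8] 0.020859154132427477 [  6.3   5.1 -18.4] [ 1.43 -1.55 -0.02]
foot n 719 [24.8 37.4 17.8]
footS 1824 [11.9 -1.2 18. ]
blk 40 24 [ 1.5  0.7 40.2]
blk 48 17 [-0.7  3.1 47.3]
blk 56 22 [ 0.6 -0.5 55.2]
blk 64 25 [ 2.   1.3 64.4]
blk 72 25 [ 1.3  1.7 72. ]
blk 80 24 [ 0.6  1.6 80.7]
blk 88 26 [-1.9  3.1 87.1]
blk 96 26 [-3.5  1.9 95.5]
blk 104 23 [ -5.    2.  103.4]
blk 112 30 [ -5.6  -1.2 113.3]
top [ 6  7  6  5  5 26  6  0  0  0  0  0  0  0  0]
```

Emit:
jog_arm(deltas=[{"delta_pos":[-0.03,0,0],"yaw":0,"fingers":0},{"delta_pos":[-0.055,0,0],"yaw":0,"fingers":0},{"delta_pos":[-0.075,0,-0.004],"yaw":0,"fingers":0},{"delta_pos":[-0.095,0,-0.006],"yaw":0,"fingers":0},{"delta_pos":[-0.11,0,-0.006],"yaw":0,"fingers":0},{"delta_pos":[-0.11,0,-0.006],"yaw":0,"fingers":0},{"delta_pos":[-0.08,0,-0.006],"yaw":0,"fingers":0},{"delta_pos":[-0.055,0,-0.006],"yaw":0,"fingers":0},{"delta_pos":[-0.03,0,-0.006],"yaw":0,"fingers":0},{"delta_pos":[-0.012,0,-0.006],"yaw":0,"fingers":0},{"delta_pos":[-0.005,0,-0.006],"yaw":0,"fingers":0}])

```text
clock: 22.3
eef_pos: [0.533, -0.0866, 0.0582]
tool_rot: [-0.249, 0.968, 0.002, 0.004]
ft_force: [7.7, 7.6, -15.5]
grip_width: 0.0211
grasp_force: 59.3
```

```bash
python3 s.py
```

```text
eef [-16.9   0.   58.2] 0.020743079961081906 [  5.5   7.5 -13.9] [ 1.76 -1.37  0.13]
foot n 675 [24.8 39.5 17.7]
footS 1830 [10.9 -1.2 18. ]
blk 40 22 [ 0.5 -1.  40.5]
blk 48 21 [-0.5  3.5 48.3]
blk 56 16 [ 0.1 -0.5 54.9]
blk 64 22 [ 2.5  4.1 64.1]
blk 72 27 [ 3.3  4.4 71.9]
blk 80 27 [ 2.1  4.3 81.1]
blk 88 28 [-2.   1.5 86.6]
blk 96 23 [-2.3  1.7 96.2]
blk 104 20 [ -1.9   2.1 104.4]
blk 112 24 [ -2.7   2.5 112.2]
top [ 5  5  6  6  7 15 21  0  0  0  0  0  0  0  0]
```

Emit:
jog_arm(deltas=[{"delta_pos":[-0.03,0,-0.004],"yaw":0,"fingers":0},{"delta_pos":[-0.06,0,-0.008],"yaw":0,"fingers":0},{"delta_pos":[-0.085,0,-0.012],"yaw":0,"fingers":0},{"delta_pos":[-0.105,0,-0.015],"yaw":0,"fingers":0},{"delta_pos":[-0.125,0,-0.015],"yaw":0,"fingers":0},{"delta_pos":[-0.125,0,-0.015],"yaw":0,"fingers":0},{"delta_pos":[-0.095,0,-0.012],"yaw":0,"fingers":0},{"delta_pos":[-0.065,0,-0.012],"yaw":0,"fingers":0},{"delta_pos":[-0.04,0,-0.012],"yaw":0,"fingers":0},{"delta_pos":[-0.02,0,-0.012],"yaw":0,"fingers":0},{"delta_pos":[-0.015,0,-0.012],"yaw":0,"fingers":0}])

```text
clock: 23.5
eef_pos: [0.5373, -0.0845, 0.0628]
tool_rot: [-0.249, 0.968, 0.002, 0.005]
ft_force: [6.5, 8.9, -14.8]
grip_width: 0.0207
grasp_force: 59.2
```

```bash
python3 s.py
```

```text
eef [-11.7  -0.2  62.7] 0.02084554656442184 [  5.1   7.8 -13.3] [ 1.98 -1.46  0.01]
foot n 606 [24.  45.2 18. ]
footS 1823 [11.  -1.1 18. ]
blk 40 22 [ 0.9  0.4 39.8]
blk 48 18 [ 0.8  0.6 47.5]
blk 56 20 [ 1.7  2.5 55. ]
blk 64 23 [ 4.6  1.6 63.6]
blk 72 23 [ 3.6  1.9 71.4]
blk 80 28 [ 4.6  3.5 80.8]
blk 88 25 [ 1.7  2.1 87.3]
blk 96 22 [ 1.5  0.9 95.7]
blk 104 23 [  1.4   2.3 104.7]
blk 112 25 [  1.7   2.5 112.3]
top [ 6  6  6  7  7  6 25  8  0  0  0  0  0  0  0]
```

Emit:
jog_arm(deltas=[{"delta_pos":[0.015,0,-0.002],"yaw":0,"fingers":0},{"delta_pos":[0.02,0,-0.002],"yaw":0,"fingers":0},{"delta_pos":[-0.02,0,-0.004],"yaw":0,"fingers":0},{"delta_pos":[-0.05,0,-0.008],"yaw":0,"fingers":0},{"delta_pos":[-0.08,0,-0.012],"yaw":0,"fingers":0},{"delta_pos":[-0.1,0,-0.015],"yaw":0,"fingers":0},{"delta_pos":[-0.1,0,-0.015],"yaw":0,"fingers":0},{"delta_pos":[-0.07,0,-0.015],"yaw":0,"fingers":0},{"delta_pos":[-0.04,0,-0.015],"yaw":0,"fingers":0},{"delta_pos":[-0.01,0,-0.015],"yaw":0,"fingers":0},{"delta_pos":[0.01,0,-0.015],"yaw":0,"fingers":0},{"delta_pos":[0.01,0,-0.015],"yaw":0,"fingers":0}])

```text
clock: 24.8
eef_pos: [0.5337, -0.0867, 0.0672]
tool_rot: [-0.249, 0.968, 0.001, 0.004]
ft_force: [3.3, 5.5, -13.0]
grip_width: 0.0209
grasp_force: 59.6
```

```bash
python3 s.py
```

```text
eef [-16.1  -0.4  67.3] 0.020803946648254294 [  4.2   6.1 -13.4] [ 1.58 -0.89  0.07]
foot n 657 [23.7 42.4 17.6]
footS 1835 [10.9 -1.1 18. ]
blk 40 25 [ 0.7  0.3 39.5]
blk 48 18 [-0.1  1.9 48.2]
blk 56 20 [-0.8 -0.4 53.8]
blk 64 23 [ 2.7  3.8 63.8]
blk 72 26 [ 2.8  4.1 71.5]
blk 80 23 [ 2.4 -0.7 80.4]
blk 88 31 [ 0.1  1.9 87. ]
blk 96 23 [-1.4  1.8 95.2]
blk 104 23 [ -1.7   2.3 104.1]
blk 112 23 [ -1.4   2.5 113.1]
top [ 5  5  7  6  6  6 17 20  1  0  0  0  0  0  0]
```

Emit:
jog_arm(deltas=[{"delta_pos":[-0.03,0,-0.004],"yaw":0,"fingers":0},{"delta_pos":[-0.06,0,-0.008],"yaw":0,"fingers":0},{"delta_pos":[-0.09,0,-0.012],"yaw":0,"fingers":0},{"delta_pos":[-0.11,0,-0.015],"yaw":0,"fingers":0},{"delta_pos":[-0.11,0,-0.015],"yaw":0,"fingers":0},{"delta_pos":[-0.08,0,-0.015],"yaw":0,"fingers":0},{"delta_pos":[-0.05,0,-0.015],"yaw":0,"fingers":0},{"delta_pos":[-0.02,0,-0.015],"yaw":0,"fingers":0},{"delta_pos":[0.005,0,-0.015],"yaw":0,"fingers":0},{"delta_pos":[0.005,0,-0.015],"yaw":0,"fingers":0}])

```text
clock: 25.9
eef_pos: [0.5322, -0.088, 0.0719]
tool_rot: [-0.249, 0.969, 0.001, 0.004]
ft_force: [3.5, 4.9, -14.9]
grip_width: 0.0204
grasp_force: 59.6
```

```bash
python3 s.py
```

```text
eef [-17.9  -0.8  71.9] 0.020777649638779774 [  3.4   5.5 -14.6] [ 1.4  -0.83  0.02]
foot n 693 [23.8 40.7 18. ]
footS 1834 [10.9 -1.  18.1]
blk 40 21 [-0.2  0.1 39.2]
blk 48 20 [-0.4  1.9 48. ]
blk 56 26 [ 0.7 -0.3 56.3]
blk 64 18 [ 2.8  1.4 65.2]
blk 72 23 [ 2.   1.7 72.2]
blk 80 22 [ 2.   3.2 80.2]
blk 88 33 [-1.4  1.8 87. ]
blk 96 24 [-2.7  2.  95.6]
blk 104 21 [ -2.6  -0.7 103.9]
blk 112 25 [ -3.    2.2 111.4]
top [ 6  6  6  6  6  5 10 32  2  0  0  0  0  0  0]
```

Emit:
jog_arm(deltas=[{"delta_pos":[-0.02,0,0.013],"yaw":0,"fingers":0},{"delta_pos":[-0.025,0,0.015],"yaw":0,"fingers":0.4},{"delta_pos":[-0.025,0,0.015],"yaw":0,"fingers":0.4},{"delta_pos":[-0.025,0,0.015],"yaw":0,"fingers":0.4},{"delta_pos":[-0.025,0,0.05],"yaw":0,"fingers":0.4},{"delta_pos":[-0.025,0,0.075],"yaw":0,"fingers":0.4},{"delta_pos":[-0.025,0,0.075],"yaw":0,"fingers":0.4},{"delta_pos":[-0.025,0,0.075],"yaw":0,"fingers":0},{"delta_pos":[-0.025,0,0.075],"yaw":0,"fingers":0},{"delta_pos":[-0.025,0,0.075],"yaw":0,"fingers":0},{"delta_pos":[-0.025,0,0.075],"yaw":0,"fingers":0}])

```text
clock: 27.1
eef_pos: [0.5355, -0.0855, 0.0475]
tool_rot: [-0.249, 0.969, 0.0, -0.001]
ft_force: [-0.2, -0.5, -4.5]
grip_width: 0.0219
grasp_force: 59.6
```

```bash
python3 s.py s6.png
```

```text
eef [-13.8  -0.2  47.5] 0.022098753614568128 [-1.8 -1.3 -6.4] [-0.16  0.25  0.  ]
foot n 587 [24.5 46.3 17.7]
footS 1833 [10.8 -0.9 18.1]
blk 40 22 [ 0.5  0.2 40.7]
blk 48 23 [-0.1  0.2 48.9]
blk 56 20 [-0.4  1.9 56.3]
blk 64 17 [ 3.2  4.1 66.1]
blk 72 18 [ 3.4  0.3 71.5]
blk 80 24 [ 2.9  3.  79.7]
blk 88 35 [ 1.3 -0.3 87.7]
blk 96 21 [-1.2  2.3 96.2]
blk 104 20 [ -1.1   0.9 103.5]
blk 112 27 [ -1.5   5.1 112.5]
top [ 8  4  6  5  8  8  4 28  6  0  0  0  0  0  0]
```

View pics/s6.png

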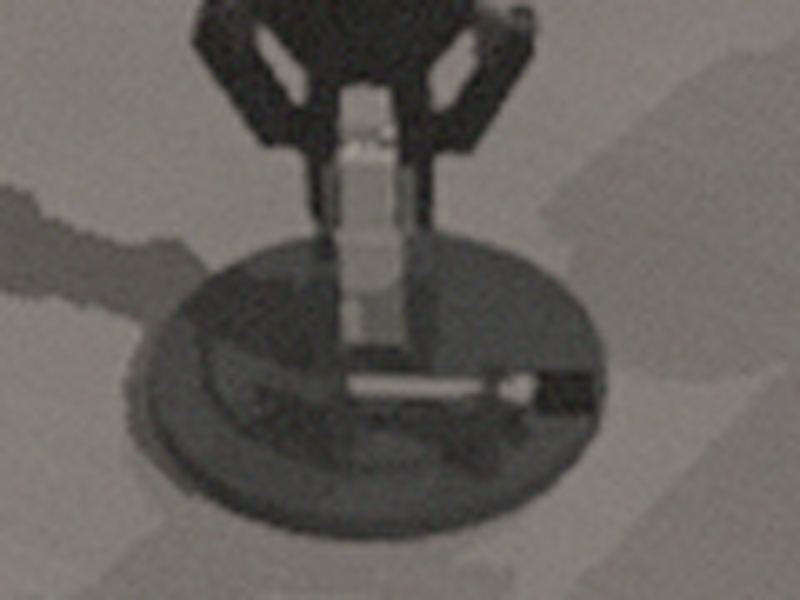

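The pin is still parked (350-590,388), the block has visibly risen, and the grip is deep. I'll keep rocking.

Emit:
jog_arm(deltas=[{"delta_pos":[-0.03,0,-0.003],"yaw":0,"fingers":0},{"delta_pos":[-0.055,0,-0.006],"yaw":0,"fingers":0},{"delta_pos":[-0.075,0,-0.009],"yaw":0,"fingers":0},{"delta_pos":[-0.075,0,-0.009],"yaw":0,"fingers":0},{"delta_pos":[-0.045,0,-0.009],"yaw":0,"fingers":0},{"delta_pos":[-0.02,0,-0.01],"yaw":0,"fingers":0},{"delta_pos":[0.01,0,-0.012],"yaw":0,"fingers":0},{"delta_pos":[0.035,0,-0.014],"yaw":0,"fingers":0},{"delta_pos":[0.045,0,-0.014],"yaw":0,"fingers":0},{"delta_pos":[0.045,0,-0.014],"yaw":0,"fingers":0}])

```text
clock: 28.2
eef_pos: [0.5253, -0.0902, 0.0507]
tool_rot: [-0.249, 0.968, 0.002, 0.001]
ft_force: [5.5, 3.4, -19.7]
grip_width: 0.0212
grasp_force: 61.2
```

```bash
python3 s.py
```

```text
eef [-25.1   0.7  50.7] 0.021505018728906602 [  5.3   4.1 -18.9] [ 0.71 -1.37  0.01]
foot n 694 [17.5 37.4 17.8]
footS 1806 [ 3.2 -0.8 18.1]
blk 40 18 [-9.9  0.9 39.7]
blk 48 22 [-9.7  2.5 47.9]
blk 56 22 [-8.6  3.6 55.6]
blk 64 19 [-10.5   6.   64. ]
blk 72 26 [-7.6  0.6 72.3]
blk 80 22 [-7.8  2.2 80. ]
blk 88 27 [-9.4  0.9 88.3]
blk 96 25 [-11.4   1.   96. ]
blk 104 23 [-13.2   3.6 103.7]
blk 112 19 [-12.6   1.3 111.9]
top [ 4  7  5  5  5  6  6 17 20  0  0  0  0  0  0]
```

Emit:
jog_arm(deltas=[{"delta_pos":[-0.03,0,0],"yaw":0,"fingers":0},{"delta_pos":[-0.06,0,-0.003],"yaw":0,"fingers":0},{"delta_pos":[-0.085,0,-0.006],"yaw":0,"fingers":0},{"delta_pos":[-0.105,0,-0.009],"yaw":0,"fingers":0},{"delta_pos":[-0.125,0,-0.009],"yaw":0,"fingers":0},{"delta_pos":[-0.145,0,-0.009],"yaw":0,"fingers":0},{"delta_pos":[-0.145,0,-0.009],"yaw":0,"fingers":0}])

```text
clock: 29.0
eef_pos: [0.5646, -0.0701, 0.0562]
tool_rot: [-0.249, 0.968, 0.0, 0.002]
ft_force: [-1.0, 1.8, -2.8]
grip_width: 0.0217
grasp_force: 60.1
```

```bash
python3 s.py
```

```text
eef [18.5 -0.7 56.3] 0.02124215885684332 [-1.   1.1 -1.5] [ 0.43  0.02 -0.02]
foot n 217 [11.4 48.5 16. ]
footS 1756 [ 4.3 -0.7 18. ]
blk 40 10 [18.1  4.8 40.3]
blk 48 15 [19.8  5.2 48.4]
blk 56 18 [21.9  6.3 56.1]
blk 64 11 [25.4 -1.4 64.7]
blk 72 19 [28.6  1.6 72.1]
blk 80 22 [28.7 -0.9 80.7]
blk 88 24 [29.4  3.4 87.9]
blk 96 23 [28.7 -0.2 96.4]
blk 104 22 [ 30.4   1.3 104.5]
blk 112 20 [ 31.9   4.3 112.5]
top [ 5  6  6  5  5  7  3  5 14 24  7  0  0  0  0]
```

The force has dropped to block weight only, so the block is free. I'll lift it straight up slowly.

Emit:
jog_arm(deltas=[{"delta_pos":[0,0,-0.03],"yaw":0,"fingers":0},{"delta_pos":[0,0,-0.07],"yaw":0,"fingers":0},{"delta_pos":[0,0,-0.11],"yaw":0,"fingers":0},{"delta_pos":[0,0,-0.15],"yaw":0,"fingers":0},{"delta_pos":[0,0,-0.19],"yaw":0,"fingers":0},{"delta_pos":[0,0,-0.21],"yaw":0,"fingers":0},{"delta_pos":[0,0,-0.21],"yaw":0,"fingers":0}])

```text
clock: 29.8
eef_pos: [0.5636, -0.0713, 0.1196]
tool_rot: [-0.249, 0.969, -0.001, 0.001]
ft_force: [-0.0, 0.2, -2.3]
grip_width: 0.0215
grasp_force: 60.5
```

```bash
cat > f.py <<'E'
from h import *
c,W=cam('scene');o=bot.get_obs();print('eef',B(o['eef_pos']).round(1),o['ft_force'])
W=B(W);im=c['image'].sum(-1)
fs=(np.hypot(W[...,0]+12,W[...,1])<110)&(W[...,2]>5)&(W[...,2]<26);
print('foot',cv2.minEnclosingCircle(W[fs][:,:2].astype(np.float32)))
k=(W[...,2]>66)&(W[...,2]<79)&(abs(W[...,0]+10)<50)&(abs(W[...,1])<40)&(im<230);print('cheek',k.sum(),W[k].mean(0),W[k].min(0),W[k].max(0))
for z in range(60,190,6):
    k=(abs(W[...,2]-z)<3)&(abs(W[...,0])<50)&(abs(W[...,1])<13)&(im>200)
    if k.sum()>3: print('blk',z,k.sum(),np.median(W[k],0).round(1))
for y in range(-18,100,8):
    k=(abs(W[...,1]-y)<4)&(W[...,0]>25)&(W[...,0]<65)&(W[...,2]>44)&(W[...,2]<64)&(im>220)
    if k.sum()>2: print('pin',y,k.sum(),np.median(W[k],0).round(1))
save('f.png',cv2.resize(c['image'][130:250,190:350],(800,600),interpolation=cv2.INTER_CUBIC))
E
python3 f.py
```

```text
eef [ 17.1  -0.9 118.6] [ 0.42804859 -0.68437726 -1.79223479]
foot ((-16.69687843322754, 1.7942997217178345), 97.19844818115234)
cheek 69 [-8.60981415  4.52335884 72.43515655] [-35.52114447 -22.58688171  66.260135  ] [ 4.59646851 25.78443026 76.1069514 ]
blk 60 4 [31.3 -5.3 58.4]
blk 102 7 [ 16.3  -3.8 103.5]
blk 108 17 [ 17.3  -1.  107.6]
blk 114 19 [ 18.4   2.  114.5]
blk 120 15 [ 19.9   1.9 119.6]
blk 126 12 [ 22.    1.2 125.8]
blk 132 16 [ 25.3   4.2 132.2]
blk 138 18 [ 27.2  -0.5 137.8]
blk 144 19 [ 27.6   0.9 143.8]
blk 150 18 [ 29.1   1.5 150.3]
blk 156 22 [ 27.7  -1.  155.2]
blk 162 21 [ 27.7  -0.6 162.8]
blk 168 15 [ 28.   -0.6 167.5]
blk 174 19 [ 30.3   2.5 173.7]
blk 180 19 [ 30.8   2.4 179.3]
blk 186 20 [ 31.8   2.8 185.9]
pin -2 6 [42.7 -0.6 51. ]
pin 6 9 [41.3  4.5 51.1]
pin 14 11 [42.7 14.8 52.7]
pin 22 8 [42.2 22.9 50.7]
pin 30 9 [43.3 30.7 50.7]
pin 38 9 [42.9 38.6 50.4]
pin 46 8 [44.1 46.3 53.2]
pin 54 3 [41.8 56.7 50.5]
pin 62 13 [43.6 62.  52.1]
pin 70 5 [44.4 67.2 53.1]
```

View pics/f.png

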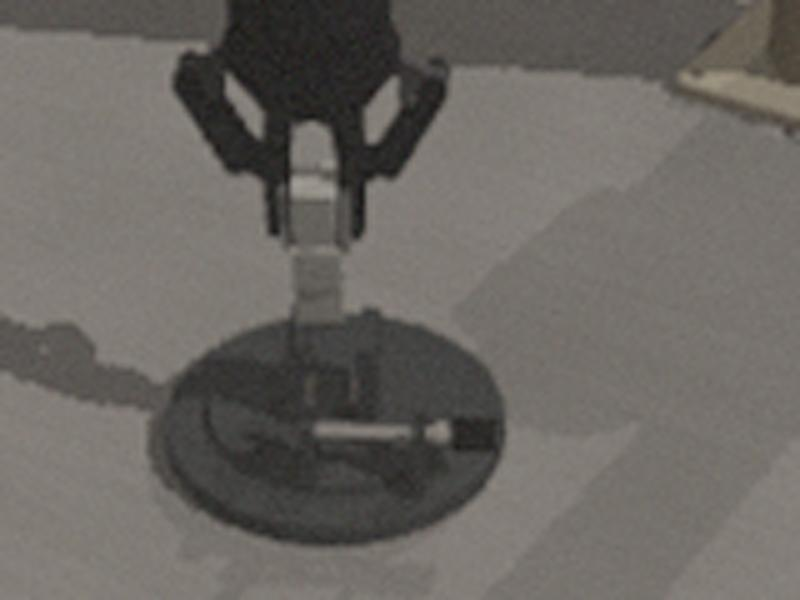

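The block is held clear, with its foot bottom at (320,318), and the pin is still parked (315-500,432). The underside is at about 101 mm, but 22 mm towards +x of the fork centre (base now at x=-16.5). I'll move it back over the fork.

Emit:
jog_arm(deltas=[{"delta_pos":[0.025,0,0],"yaw":0,"fingers":0},{"delta_pos":[0.05,0,0],"yaw":0,"fingers":0},{"delta_pos":[0.07,0,0],"yaw":0,"fingers":0},{"delta_pos":[0.07,0,0],"yaw":0,"fingers":0},{"delta_pos":[0.07,0,0],"yaw":0,"fingers":0},{"delta_pos":[0.07,0,0],"yaw":0,"fingers":0}])

```text
clock: 30.45
eef_pos: [0.5444, -0.0812, 0.1181]
tool_rot: [-0.249, 0.969, -0.0, 0.0]
ft_force: [0.2, 0.4, -2.4]
grip_width: 0.0213
grasp_force: 60.5
```

```bash
python3 f.py | head -12
python3 - <<'E'
from h import *
from scipy.optimize import least_squares
c,W=cam('scene');W=B(W);im=c['image'].sum(-1)
k=(W[...,2]>103)&(W[...,2]<178)&(abs(W[...,0]+5)<35)&(abs(W[...,1])<9)&(im>200);P=W[k]
# +x faces: local half-widths by local height s above underside
def face(s): return np.where(s<29,11,np.where(s<54,15,12))
def res(p):
    th,x0,z0=p; s=(P[:,0]-x0)*np.sin(th)+(P[:,2]-z0)*np.cos(th); u=(P[:,0]-x0)*np.cos(th)-(P[:,2]-z0)*np.sin(th)
    return u-face(s)
best=min((least_squares(lambda q:res([q[0],q[1],z0]),[.15,-15],loss='soft_l1') for z0 in (97,99,101,103,105)),key=lambda r:r.cost)
for z0 in (97,101,105):
    r=least_squares(lambda q:res([q[0],q[1],z0]),[.15,-15],loss='soft_l1');print(z0,r.x,r.cost,len(P))
E
```

```text
eef [ -4.   -0.7 118.1] [ 0.29136614 -0.34552699 -2.17038992]
foot ((-16.31558609008789, 1.9515972137451172), 95.59095764160156)
cheek 78 [-11.27584421   1.363542    72.50854014] [-32.40129694 -22.3782642   66.06730131] [ 4.66458232 25.82078804 76.57394288]
blk 102 15 [ -4.1   1.9 102.6]
blk 108 15 [ -3.1  -0.2 107.2]
blk 114 21 [ -3.1   2.5 114.1]
blk 120 17 [-1.600e+00  1.000e-01  1.205e+02]
blk 126 8 [  0.7   9.4 124.8]
blk 132 20 [  4.8   2.2 132.2]
blk 138 20 [  5.2   0.  138. ]
blk 144 16 [  6.2  -0.9 143.9]
blk 150 19 [  7.4   1.8 150.6]
97 [  0.17654201 -17.05268226] 99.24929590876722 150
101 [  0.17301092 -16.15810298] 90.63810603294925 150
105 [  0.1651928  -15.17475573] 99.25243634543193 150
```

```bash
python3 -c "
from workcell import bot
print(bot.job_done())"
```

```text
the job is handed in; nothing more can be done
None
```

I handed the job in; the hand-in gave no verdict. By my last measurements the pin is parked in both notches and the block is held about 27 mm above the fork top, centred and leaning about 10° (limit 15°); the base stands flat but slid about 16 mm (limit 30 mm).

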